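Close the sample dishes in the pedal press and show them to the viewer

TASK

Close and check the sample dishes one at a time, the widest first and the narrowest last: stand each dish on the centre of the press's bed, push the pedal down to its stop so that the jaw presses the lid fully home (never push a lid with the gripper), then hold the dish level and still at the viewing point in front of the lens for two seconds and set it flat on the steel plate, wholly on it. Finish with all the dishes closed on the plate, the pedal up again and the bottles, beaker and loose cap left alone.

Things in the scene. Friction and masses are not known exactly. Their poses are not given: they have to be found in the camera images.
- bed (a point): Centre of the lid press's bed, where dishes stand to be pressed: a dot inside a thin steel circle 74 mm across, on the top face of the press's fixed white base plate (130 x 110 mm), 12 mm above the bench. Its x axis points away from the robot (within 0.15 rad), to the hinges. The plate reaches 65 mm to -x and 55 mm to either side of this point.
- jaw: Steel jaw with a round presser 52 mm across. Origin on its hinge axis, 85 mm behind the bed's centre (bed +x), 34 mm above the bench. Pedal up: it stands upright, 145 mm high above the bench, 52 mm wide, all of it more than 70 mm behind the bed's centre. The pedal swings it down over the bed onto a dish's lid.
- pedal (a joint): Angle of the press's pedal in rad: 0 = up (its spring returns it there when let go), 0.45 = down on its stop. It drives the jaw (3.33 rad of jaw per rad of pedal); at the pad it takes about 3 N at first and 6 to 12 N at the stop.
- presser (a point): Centre of the presser's flat face on the jaw, 85 mm from the jaw's hinge. With the pedal down on its stop it lies level over the bed's centre, 20 mm above the bed: on top of the closed lid of a dish that stands there.
- pedal_pad (a point): Centre of the top of the pedal's ribbed aluminium pad (60 x 46 mm), right of the bed. It swings about a level hinge along the bed's y, at bed-frame x +70 mm, y -110 mm, 30 mm above the bench and 125 mm from this point. Pedal up: bed-frame x -39 mm, 92 mm above the bench, sloping 0.47 rad (free end up); at the stop: x -55 mm, 38 to 39 mm above the bench, nearly level.
- view (a point): The viewing point: straight above the middle of the round lamp disc (80 mm across, 17 mm high) of the viewing stand and level with the lens's axis, 180 mm above the bench. The lens (40 mm black tube on a white 56 mm housing on a 235 mm tall column) looks at it from the stand's +x; its front is 102 mm from the point. The stand is fixed, yaw within 0.15 rad.
- plate: Brushed steel receiving plate lying fixed on the bench, 240 mm (its x) by 150 mm (its y), 4 mm thick, no rim; origin at the centre of its underside.
- dish_l: The widest one of the round closed sample dishes (may be absent): white body 64 mm across and 18 mm high, at the start standing flat on the bench on the left; grip the body by its sides. Its grey lid, 54 mm across, stands 7 mm above the body when not yet closed and 2 mm above it when closed. Origin at the centre of the underside, z up. Mass under 150 g.
- lid_l: Grey lid of the widest dish. Origin at the centre of its top face: 24 to 25 mm above the dish's underside when open, 20 mm when pressed fully home (5 mm lower). It slides in under 3 N and stays where it is pushed.
- dish_l_mid (a point): Middle of the widest dish: on its axis, 10 mm above its underside.
- dish_m: The medium-sized one of the round closed sample dishes (may be absent): white body 52 mm across and 18 mm high, at the start standing flat on the bench on the left; grip the body by its sides. Its grey lid, 42 mm across, stands 7 mm above the body when not yet closed and 2 mm above it when closed. Origin at the centre of the underside, z up. Mass under 150 g.
- lid_m: Grey lid of the medium-sized dish. Origin at the centre of its top face: 24 to 25 mm above the dish's underside when open, 20 mm when pressed fully home (5 mm lower). It slides in under 3 N and stays where it is pushed.
- dish_m_mid (a point): Middle of the medium-sized dish: on its axis, 10 mm above its underside.
- dish_s: The narrowest one of the round closed sample dishes (may be absent): white body 40 mm across and 18 mm high, at the start standing flat on the bench on the left; grip the body by its sides. Its grey lid, 30 mm across, stands 7 mm above the body when not yet closed and 2 mm above it when closed. Origin at the centre of the underside, z up. Mass under 150 g.
- lid_s: Grey lid of the narrowest dish. Origin at the centre of its top face: 24 to 25 mm above the dish's underside when open, 20 mm when pressed fully home (5 mm lower). It slides in under 3 N and stays where it is pushed.
- dish_s_mid (a point): Middle of the narrowest dish: on its axis, 10 mm above its underside.
- bottle_a: Bystander: white closed bottle, 52 mm across, 95 mm high, on the bench near the robot; leave alone. Origin under its centre.
- bottle_b: Bystander: another such bottle, beyond the press, to the right; leave alone. Origin under its centre.
- beaker: Bystander: clear plastic beaker, 72 mm across, 90 mm high, beyond the press, to the left; leave alone. Origin under its centre.
- cap: Bystander: loose white bottle cap, 38 mm across, 14 mm high, on the bench near the robot; leave alone. Origin under its centre.
Mind the look-alikes: they are no part of the job. What is shaped like the dish_m but black is not meant. Leave any pink look-alike of the dish_s alone.

How it is judged:
On the way, in this order (a step that is already met when the one before it is completed fails the run):
1. the widest dish, if present, stands on the press's bed (within 14 mm of its centre) and the presser, swung fully down by the pedal on its stop, has pushed its lid home (horizontal distance between dish_l and bed below 0.014 m and z of dish_l in the frame of bed below 0.003 m and angle between dish_l's own z axis and vertical below 0.12 rad and z of lid_l in the frame of dish_l below 0.021 m and horizontal distance between presser and lid_l below 0.018 m and z of presser in the frame of dish_l below 0.0255 m), for 0.1 s.
2. the widest dish, closed, is held level at the viewing point, within 22 mm of it, still, for 1 s (distance between dish_l_mid and view below 0.022 m and angle between dish_l's own z axis and vertical below 0.2 rad and linear speed of dish_l below 0.04 m/s and z of lid_l in the frame of dish_l below 0.0212 m), for 1 s.
3. the medium-sized dish, if present, stands on the press's bed (within 14 mm of its centre) and the presser, swung fully down by the pedal on its stop, has pushed its lid home (horizontal distance between dish_m and bed below 0.014 m and z of dish_m in the frame of bed below 0.003 m and angle between dish_m's own z axis and vertical below 0.12 rad and z of lid_m in the frame of dish_m below 0.021 m and horizontal distance between presser and lid_m below 0.018 m and z of presser in the frame of dish_m below 0.0255 m), for 0.1 s.
4. the medium-sized dish, closed, is held level at the viewing point, within 22 mm of it, still, for 1 s (distance between dish_m_mid and view below 0.022 m and angle between dish_m's own z axis and vertical below 0.2 rad and linear speed of dish_m below 0.04 m/s and z of lid_m in the frame of dish_m below 0.0212 m), for 1 s.
5. the narrowest dish, if present, stands on the press's bed (within 14 mm of its centre) and the presser, swung fully down by the pedal on its stop, has pushed its lid home (horizontal distance between dish_s and bed below 0.014 m and z of dish_s in the frame of bed below 0.003 m and angle between dish_s's own z axis and vertical below 0.12 rad and z of lid_s in the frame of dish_s below 0.021 m and horizontal distance between presser and lid_s below 0.018 m and z of presser in the frame of dish_s below 0.0255 m), for 0.1 s.
6. the narrowest dish, closed, is held level at the viewing point, within 22 mm of it, still, for 1 s (distance between dish_s_mid and view below 0.022 m and angle between dish_s's own z axis and vertical below 0.2 rad and linear speed of dish_s below 0.04 m/s and z of lid_s in the frame of dish_s below 0.0212 m), for 1 s.
At the end, for the whole second after the job is handed in: Every dish present stands flat (within 0.1 rad) and at rest on the steel plate, overhanging its edge by no more than 4 mm, its lid pressed in by more than 3.8 of 5 mm; the pedal is up (below 0.05 rad) (x of dish_l in the frame of plate between -0.092 and 0.092 m and y of dish_l in the frame of plate between -0.047 and 0.047 m and z of dish_l in the frame of plate between 0.001 and 0.007 m and angle between each of dish_l, dish_m, dish_s's own z axis and vertical below 0.1 rad and linear speed of each of dish_l, dish_m, dish_s below 0.02 m/s and z of lid_l in the frame of dish_l below 0.0212 m and x of dish_m in the frame of plate between -0.098 and 0.098 m and y of dish_m in the frame of plate between -0.053 and 0.053 m and z of dish_m in the frame of plate between 0.001 and 0.007 m and z of lid_m in the frame of dish_m below 0.0212 m and x of dish_s in the frame of plate between -0.104 and 0.104 m and y of dish_s in the frame of plate between -0.059 and 0.059 m and z of dish_s in the frame of plate between 0.001 and 0.007 m and z of lid_s in the frame of dish_s below 0.0212 m and value of joint pedal below 0.05 rad); the robot touches nothing.
It fails at once if a bottle, the beaker or the loose cap is moved more than 30 mm (distance of any of bottle_a, bottle_b, beaker, cap from where it was at the start of the episode above 0.03 m).
It fails at once if a lid is pushed with the gripper (more than 6 N) instead of the press (contact force between the fingers and lid_l above 6 N or contact force between the fingers and lid_m above 6 N or contact force between the fingers and lid_s above 6 N).
Of dish_l, dish_m, dish_s only 2 to 3 are there at a start; the rules pass over those that are not, and their reading is None.
At some moment in a run one of dish_l, dish_m, dish_s may be knocked a few centimetres aside while the robot is not near it.
It also fails if it takes over 210 s, if anything falls off the work surface, if the arm or the gripper's body presses on something with over 40 N, if the wrist force passes 120 N, or if a joint passes its speed limit or range.

ROBOT

A 7-joint arm with a two-finger parallel gripper is mounted at the origin on the work surface. World frame = base frame: x ahead of the robot, y to its left, z up, the work surface at z = 0. Lengths are in m, angles in rad, forces in N, time in s.
With the tool pointing down it reaches from about 0.4 to 0.85 m from the base axis. Payload 10.4 kg.
Tool frame: the origin (TCP) lies between the finger pads; the fingertips stand manip.tip_extent ahead of it and the grasp point (between the pads) lies 6 mm ahead of it (manip.tip_extent is the distance from the TCP to the fingertips, in m); z points along the fingers, y is the line along which they close (so a half turn about z gives the same grasp; the last joint's range is limited). The gripper opens to 85 mm and grips with 20 to 120 N. Pads are 22 mm wide; open, the fingers measure 114 mm over their backs; the gripper's body (76 mm by 85 mm) begins 54 mm behind the grasp point. The pads swing forward as they close: fully open they stand 13 mm farther back than shut.
Start: joints at [1.297, 0.332, -0.065, 1.46, 0.022, 1.35, -0.088], TCP at [0.155, -0.605, 0.256] pointing down, gripper open.
Joint ranges: [-2.6, 2.6], [-0.5, 2.12], [-1.47, 1.34], [0.16, 2.42], [-1.27, 4.41], [0.06, 2.06], [-2.6, 2.6]. Speed limits (rad/s): [2.22, 2.22, 2.79, 2.79, 3.14, 3.14, 3.14].

INTERFACE

Orientations are given as a unit quaternion [x, y, z, w].
In Python, from workcell import get_obs, optics, workorder, manip gives the robot as it stands.
- The arm moves only by the tool jog_arm, never from a script. Its argument "increments" is a list of rows, each a list of 7 numbers: the shift along the tool's x, y, z in m, then the turn, a rotation vector about the tool's x, y, z in rad, then the opening, from -1 (shut) to 1 (fully open). A call has 1 to 5 rows; each row is the pose to reach, as a shift and turn from the pose commanded when the call began, along the tool's axes at that moment; what a row does not reach only later rows make up. A row lasts 1/12 s, in which the tool goes at most 41.7 mm and 7.16 degrees, less where a joint would pass 70% of its speed; a pose out of reach is approached as far as the arm can. A call with a gripper value outside its range is refused whole. The fingers move at their own pace and stop on an object; "grip_force" is the grip in N (left out, the last holds). Time passes only in rows, so rows that repeat a pose let the fingers close. It gives the time, the measured TCP pose, the force, the opening and the grip force at its end, in the units of the state.
- get_obs(): the state, without advancing time (a new reading comes with each control period).
- optics.camera(name): name is "scene" or "side" or "wrist"; returns a dict with "color" (400x640x3 uint8, red, green, blue), "depth" (400x640 float32, m along the optical axis (not along the pixel's ray), 0 where there is no reading), "K" (3x3 intrinsics, pixels), "k1" (the pictures are not rectified: a ray, as slopes to the right and down, at radius r is drawn at 1 + k1 r^2 times it, then the intrinsics apply), "R" (3x3) and "t" (3): a world point X has camera coordinates R X + t. Camera axes: x right, y down, z forward; pixel columns grow to the right and rows downward; lengths in m; the calibration is good to about 2 mm. A picture is of the moment at which its call begins.
- workorder.hand_in(): hands the job in; it is judged then, once.
The state is a dict: "clock": time; "joint_pos": joint angles; "joint_velocities": joint speeds; "tau": joint torques, N m; "position": TCP position; "ee_rot": TCP orientation; "ft_force": force on the tool from outside, world axes, zero at the start; "torque": the same for the moment, N m; "grip_width": opening from 0.0 (shut) to 1.0 (fully open); "grasp_force": force on a finger pad.
Only numpy, scipy, OpenCV 4.12 (cv2) and the standard library are available. Lean on these libraries where they do the work, as an engineer would, in place of code of your own. Each camera call takes 0.05 s, during which the arm holds its last target. There are 200 camera calls.

## Working session

There is one attempt and no reset: what is moved stays moved. The work goes in short steps, Python scripts to look and compute and a tool call to move; the robot and the scene stay as the last step left them, time stands still between calls to the robot, and variables do not carry over. Pictures are saved under pics/ and viewed, at most 14 in all, crops included, and the job is handed in when it is done.

Besides the shell and the picture viewer there is one more tool, called after ">>>" by a JSON object that holds its "method" and its "body". jog_arm: Moves the arm, as the interface text tells. Its arguments: {"type":"object","properties":{"increments":{"type":"array"},"grip_force":{"type":"number"}},"required":["increments"]}

```bash
ls; mkdir -p pics
cat > h.py <<'E'
import numpy as np,cv2,pickle
from workcell import get_obs,optics,workorder,manip
def cap(n,tag):
    c=optics.camera(n); pickle.dump(c,open(f'pics/{tag}.pkl','wb')); cv2.imwrite(f'pics/{tag}.png',c['color'][:,:,::-1]); return c
def load(tag): return pickle.load(open(f'pics/{tag}.pkl','rb'))
def ray(c,u,v):
    K=np.array(c['K']);k=c['k1']
    d=np.array([(u-K[0,2])/K[0,0],(v-K[1,2])/K[1,1]]);s=d.copy()
    for _ in range(20): s=d/(1+k*(s@s))
    R=np.array(c['R']);t=np.array(c['t'])
    return -R.T@t, R.T@np.array([s[0],s[1],1])
def atz(c,u,v,z):
    o,d=ray(c,u,v); return o+d*(z-o[2])/d[2]
def atd(c,u,v):
    o,d=ray(c,u,v); return o+d*c['depth'][int(v),int(u)]
def proj(c,X):
    p=np.array(c['R'])@np.array(X)+np.array(c['t']); s=p[:2]/p[2]; s=s*(1+c['k1']*(s@s)); K=np.array(c['K'])
    return s[0]*K[0,0]+K[0,2], s[1]*K[1,1]+K[1,2]
E
python3 - <<'E'
from h import *
print(get_obs(),manip.tip_extent,[x for x in dir(manip) if x[0]!='_'])
for n in ('scene','side'):
    c=cap(n,n+'0'); print(n,c['K'],c['k1'],-np.array(c['R']).T@c['t'])
E
```

```text
pics
{'clock': 0.0, 'joint_pos': array([ 1.29740943,  0.33287204, -0.06468301,  1.46095136,  0.02159901,
        1.34988454, -0.08849689]), 'joint_velocities': array([ 0.00100515,  0.00100982,  0.00159326,  0.00166104, -0.00109095,
        0.00054412, -0.00234085]), 'tau': array([-3.82880617e-04, -6.25441217e+01,  4.95956652e-02, -3.91606450e+01,
        1.62312255e-02,  9.81696357e-03, -4.82634221e-06]), 'position': array([ 0.15500674, -0.60512289,  0.25551096]), 'ee_rot': array([ 9.92147785e-01,  1.25069058e-01, -1.23582977e-04, -6.99141851e-04]), 'ft_force': array([ 0.06206716, -0.20945504,  0.7021577 ]), 'torque': array([0.01681576, 0.02106688, 0.00234828]), 'grasp_force': 0.0, 'grip_width': 1.0031677500222316} 0.025 ['MotionError', 'tip_extent']
scene [[424.34633689   0.         311.81000995]
 [  0.         424.34633689 195.3188136 ]
 [  0.           0.           1.        ]] -0.07344112132390777 [ 1.06260826 -0.3275624   0.85209922]
side [[425.34030899   0.         318.26468825]
 [  0.         425.34030899 197.97923434]
 [  0.           0.           1.        ]] 0.002445432480370306 [0.3696273  0.64447834 0.9295917 ]
```

View pics/scene0.png

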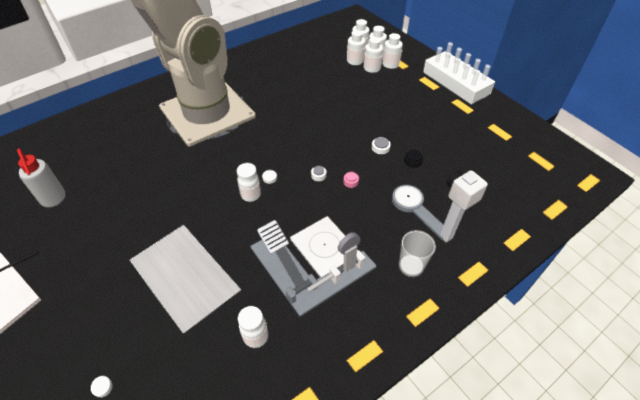

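View pics/side0.png

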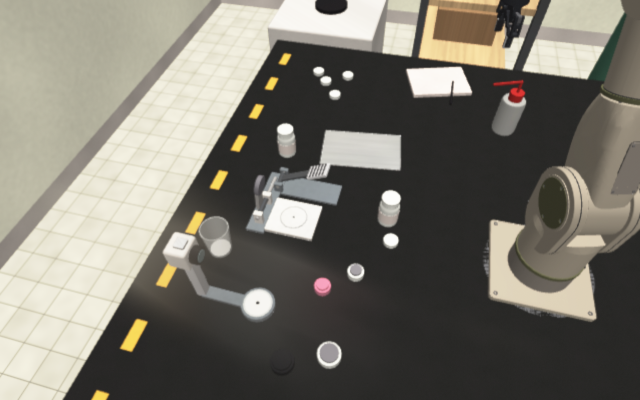

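Scene shows two white dishes with grey lids at (381,145) and (318,173). The look-alikes are black (414,158) and pink (351,180); the loose cap is at (270,177). The same dishes in side: (329,354) and (356,272). I'll check them in enlarged crops.

Run:
```python
from h import *
a=load('scene0')['color'][130:300,235:485,::-1]; cv2.imwrite('pics/c1.png',cv2.resize(a,(800,544),interpolation=cv2.INTER_CUBIC))
a=load('side0')['color'][150:380,210:410,::-1]; cv2.imwrite('pics/c2.png',cv2.resize(a,(520,598),interpolation=cv2.INTER_CUBIC))
```

```text
(no output)
```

View pics/c1.png

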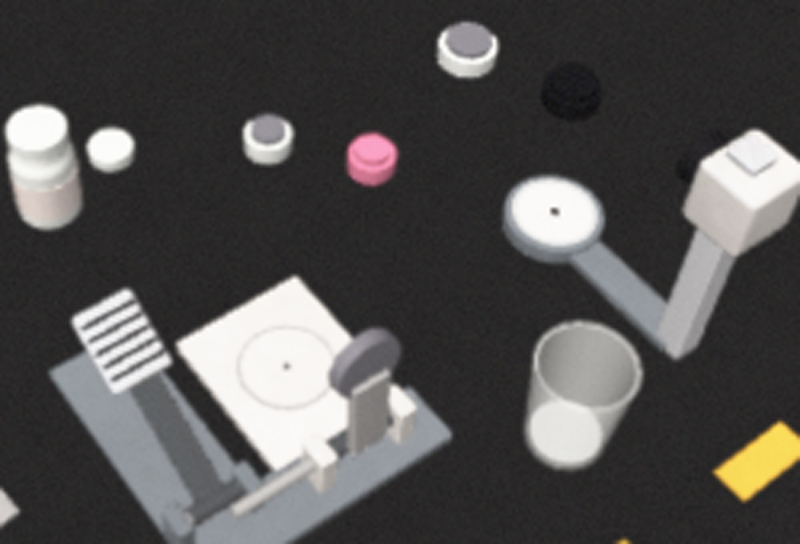

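View pics/c2.png

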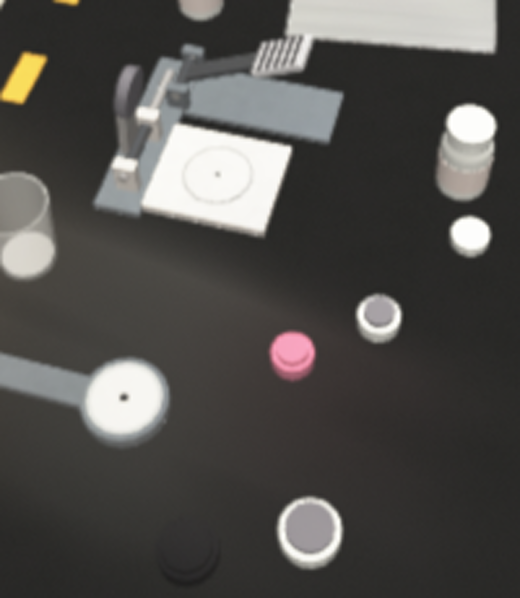

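```bash
cat > m.py <<'E'
from h import *
s,d=load('scene0'),load('side0')
A=lambda x,y:(235+x/3.2,130+y/3.2); B=lambda x,y:(210+x/2.6,150+y/2.6)
np.set_printoptions(precision=4,suppress=True)
for n,a,b,z in [('big',(469,40),(310,527),.0245),('small',(268,129),(379,311),.0245),('bed',(287,366),(217,174),.012),('view',(555,211),(124,397),.017),('pink',(372,150),(293,347),.0245),('black',(572,83),(188,545),.0245),('cap',(111,143),(470,232),.014)]:
    print(n,atz(s,*A(*a),z),atz(d,*B(*b),z))
w=lambda c,f,p,q,z:np.linalg.norm(atz(c,*f(*p),z)-atz(c,*f(*q),z))
print('bodyW',w(s,A,(438,47),(498,47),.018),w(s,A,(243,136),(294,136),.018),w(d,B,(278,530),(342,530),.018),w(d,B,(357,316),(402,316),.018))
for p in [(178,125),(291,147),(265,235),(142,206)]: print('bedc',atz(d,*B(*p),.012))
for p in [(256,67),(300,77),(313,40),(270,33)]: print('pad',atd(d,*B(*p)))
for p in [(186,227),(239,290),(186,328),(130,263)]: print('plate',atz(s,*p,.004))
for p in [(327,132),(401,136),(401,168),(321,164)]: print('plate',atz(d,*p,.004))
E
python3 m.py
```

```text
big [0.4488 0.3363 0.0245] [0.4439 0.3385 0.0245]
small [0.4333 0.128  0.0245] [0.4298 0.1293 0.0245]
bed [0.6258 0.0073 0.012 ] [0.6252 0.0058 0.012 ]
view [0.6339 0.2671 0.017 ] [0.6322 0.2657 0.017 ]
pink [0.5022 0.1839 0.0245] [0.4978 0.1848 0.0245]
black [0.541  0.3734 0.0245] [0.5357 0.3771 0.0245]
cap [0.3619 0.0171 0.014 ] [0.3615 0.0147 0.014 ]
bodyW 0.05349532821571873 0.04270064647380759 0.052356817213686416 0.04179201310057022
bedc [ 0.685  -0.0467  0.012 ]
bedc [ 0.5599 -0.047   0.012 ]
bedc [0.5571 0.0662 0.012 ]
bedc [0.6873 0.0629 0.012 ]
pad [ 0.6077 -0.0901  0.0785]
pad [ 0.5778 -0.156  -0.001 ]
pad [ 0.555  -0.1228  0.0989]
pad [ 0.6287 -0.2146 -0.0017]
plate [ 0.3828 -0.2395  0.004 ]
plate [ 0.6093 -0.2147  0.004 ]
plate [ 0.623  -0.3494  0.004 ]
plate [ 0.4019 -0.3922  0.004 ]
plate [ 0.6219 -0.351   0.004 ]
plate [ 0.3895 -0.3882  0.004 ]
plate [ 0.3705 -0.2501  0.004 ]
plate [ 0.6048 -0.2092  0.004 ]
```

Sizing: bodies are about 52 mm and 41 mm, so the medium dish (0.446, 0.337) and small dish (0.4315, 0.129) are present and the widest is absent. Bed is at about (0.6255, 0.0065) and the view point at (0.633, 0.266). First I'll square the tool with the world, then approach the medium dish.

>>> {"method": "jog_arm", "body": {"increments": [[0,0,0,0,0,0.085,1],[0,0,0,0,0,0.17,1],[0,0,0,0,0,0.251,1],[0,0,0,0,0,0.251,1]], "grip_force": 30}}

```text
clock: 0.43
position: [0.1551, -0.6052, 0.2559]
ee_rot: [1.0, -0.002, -0.0, -0.0]
ft_force: [-0.5, -0.4, -0.2]
grip_width: 1.0
grasp_force: 0.0
```

>>> {"method": "jog_arm", "body": {"increments": [[0.027,-0.023,0,0,0,0,1],[0.054,-0.046,0,0,0,0,1],[0.081,-0.069,0,0,0,0,1],[0.108,-0.092,0,0,0,0,1],[0.135,-0.115,0,0,0,0,1]]}}

```text
clock: 0.85
position: [0.2912, -0.4891, 0.2562]
ee_rot: [1.0, 0.001, -0.0, 0.0]
ft_force: [0.7, 0.4, 0.2]
grip_width: 1.001
grasp_force: 0.0
```

>>> {"method": "jog_arm", "body": {"increments": [[0.034,-0.02,0,0,0,0,1],[0.068,-0.04,0,0,0,0,1],[0.102,-0.065,0,0,0,0,1],[0.136,-0.1,0,0,0,0,1],[0.16,-0.13,0,0,0,0,1]]}}

```text
clock: 1.27
position: [0.4488, -0.3625, 0.256]
ee_rot: [1.0, 0.001, -0.0, -0.0]
ft_force: [0.3, -0.5, -0.7]
grip_width: 1.002
grasp_force: 0.0
```

>>> {"method": "jog_arm", "body": {"increments": [[0,-0.038,0,0,0,0,1],[0,-0.076,0,0,0,0,1],[0,-0.114,0,0,0,0,1],[0,-0.152,0,0,0,0,1],[0,-0.19,0,0,0,0,1]]}}

```text
clock: 1.68
position: [0.447, -0.172, 0.2561]
ee_rot: [1.0, 0.001, -0.0, 0.0]
ft_force: [0.7, 1.3, 1.1]
grip_width: 0.994
grasp_force: 0.0
```

>>> {"method": "jog_arm", "body": {"increments": [[0,-0.038,0,0,0,0,1],[0,-0.076,0,0,0,0,1],[0,-0.114,0,0,0,0,1],[0,-0.152,0,0,0,0,1],[0,-0.19,0,0,0,0,1]]}}

```text
clock: 2.1
position: [0.4469, 0.0179, 0.2563]
ee_rot: [1.0, 0.001, 0.0, 0.0]
ft_force: [1.2, 0.5, 0.4]
grip_width: 0.999
grasp_force: 0.0
```

>>> {"method": "jog_arm", "body": {"increments": [[0,-0.038,0,0,0,0,1],[0,-0.076,0,0,0,0,1],[0,-0.114,0,0,0,0,1],[-0.03,-0.152,0,0,0,0,1],[-0.05,-0.19,0,0,0,0,1]]}}

```text
clock: 2.52
position: [0.4001, 0.2006, 0.2559]
ee_rot: [1.0, 0.001, -0.001, -0.0]
ft_force: [0.3, 1.6, -0.0]
grip_width: 1.002
grasp_force: 0.0
```

>>> {"method": "jog_arm", "body": {"increments": [[0.02,-0.035,0,0,0,0,1],[0.035,-0.07,0,0,0,0,1],[0.046,-0.1,0,0,0,0,1],[0.046,-0.13,0,0,0,0,1],[0.046,-0.13,0,0,0,0,1]]}}

```text
clock: 2.93
position: [0.4457, 0.3347, 0.2558]
ee_rot: [1.0, 0.004, -0.001, -0.002]
ft_force: [-1.3, 0.9, -0.1]
grip_width: 1.003
grasp_force: 0.0
```

Run:
```python
from h import *
c=cap('wrist','w1'); print(-np.array(c['R']).T@c['t'],get_obs()['position'],get_obs()['joint_pos'])
print(proj(c,(.446,.337,.0245)))
```

```text
[0.51494807 0.33652853 0.37180292] [0.44597136 0.33229652 0.25570751] [ 0.03836086  0.29977317 -0.90521574  1.60972646  0.23739219  1.34963904
 -2.46090382]
(np.float64(311.3182872633604), np.float64(174.27831008090513))
```

View pics/w1.png

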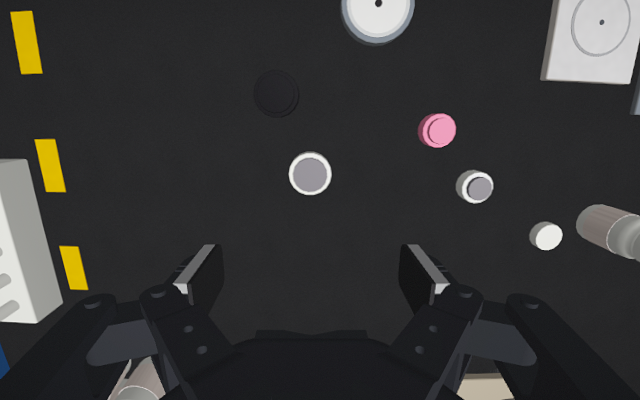

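The wrist view shows the medium dish at (310,174), as predicted, the small dish at (475,187), pink at (437,130) and black at (277,93).

Run:
```python
from h import *
c=load('w1');np.set_printoptions(precision=4,suppress=True)
for p,z in [((310,173.5),.0245),((480.5,188),.0245),((602,22),.012),((378,3),.017)]: print(atz(c,*p,z))
```

```text
[0.4469 0.3386 0.0245]
[0.4311 0.1304 0.0245]
[0.6242 0.0074 0.012 ]
[0.6315 0.2673 0.017 ]
```

>>> {"method": "jog_arm", "body": {"increments": [[0,-0.003,0.04,0,0,0,1],[0,-0.003,0.08,0,0,0,1],[0,-0.003,0.12,0,0,0,1],[0,-0.003,0.15,0,0,0,1],[0,-0.003,0.17,0,0,0,1]]}}

```text
clock: 3.4
position: [0.4465, 0.3296, 0.0829]
ee_rot: [1.0, 0.0, -0.001, 0.001]
ft_force: [0.4, 0.7, 0.6]
grip_width: 0.995
grasp_force: 0.0
```

>>> {"method": "jog_arm", "body": {"increments": [[0,-0.007,0.01,0,0,0,1],[0,-0.007,0.01,0,0,0,1]]}}

```text
clock: 3.57
position: [0.4463, 0.3379, 0.074]
ee_rot: [1.0, 0.001, -0.001, 0.001]
ft_force: [-0.6, 0.6, 0.8]
grip_width: 1.0
grasp_force: 0.0
```

>>> {"method": "jog_arm", "body": {"increments": [[0,0,0.025,0,0,0,1],[0,0,0.047,0,0,0,1],[0,0,0.047,0,0,0,1],[0,0,0.047,0,0,0,-1],[0,0,0.047,0,0,0,-1]]}}

```text
clock: 3.98
position: [0.4481, 0.3394, 0.031]
ee_rot: [1.0, 0.0, 0.001, -0.0]
ft_force: [0.4, -0.3, 0.5]
grip_width: 0.751
grasp_force: 0.0
```

>>> {"method": "jog_arm", "body": {"increments": [[0,0,0,0,0,0,-1],[0,0,0,0,0,0,-1],[0,0,0,0,0,0,-1],[0,0,0,0,0,0,-1],[0,0,0,0,0,0,-1]]}}

```text
clock: 4.4
position: [0.4484, 0.3397, 0.0313]
ee_rot: [1.0, -0.0, 0.001, -0.001]
ft_force: [-1.4, -1.6, 7.3]
grip_width: 0.584
grasp_force: 29.8
```

>>> {"method": "jog_arm", "body": {"increments": [[0,0,0,0,0,0,-1],[0,0,0,0,0,0,-1],[0,0,0,0,0,0,-1]]}}

```text
clock: 4.65
position: [0.4484, 0.3397, 0.0313]
ee_rot: [1.0, -0.0, 0.001, -0.001]
ft_force: [-0.4, -0.9, 7.0]
grip_width: 0.573
grasp_force: 29.8
```

>>> {"method": "jog_arm", "body": {"increments": [[0,0,-0.01,0,0,0,-1],[0,0,-0.03,0,0,0,-1],[0,0,-0.065,0,0,0,-1],[0,0,-0.1,0,0,0,-1],[0,0,-0.135,0,0,0,-1]]}}

```text
clock: 5.07
position: [0.4471, 0.3392, 0.1671]
ee_rot: [1.0, 0.0, 0.0, -0.0]
ft_force: [1.1, 0.8, -0.4]
grip_width: 0.575
grasp_force: 31.4
```

Run:
```python
from h import *
c=cap('wrist','w2'); o=get_obs();print(o['position'],o['ft_force'],o['grip_width'])
cv2.imwrite('pics/w2c.png',cv2.resize(c['color'][180:400,150:470,::-1],(800,550)))
```

```text
[0.4493208  0.34165182 0.17437721] [1.75961171 3.06708914 5.56972021] 0.5734240234601524
```

View pics/w2c.png

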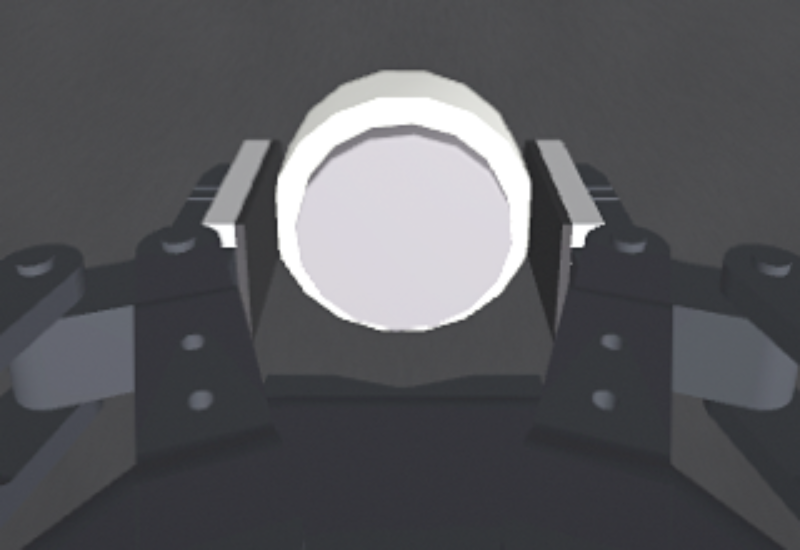

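The dish is held level, with the lid centred at crop (405,232), which is full-image pixel (312,273).

Run:
```python
from h import *
c=load('w2'); p=atd(c,312,272); o=get_obs()['position']; print(p,o,p-o, atd(c,312,225), get_obs()['ee_rot'])
```

```text
[0.44467513 0.34055396 0.1581855 ] [0.4493208  0.34165182 0.17437721] [-0.00464567 -0.00109786 -0.0161917 ] [0.46630812 0.34055386 0.1527163 ] [ 9.99987687e-01  3.15424270e-04  4.11353047e-03 -2.75774030e-03]
```

>>> {"method": "jog_arm", "body": {"increments": [[0.016,0.03,0,0,0,0,-1],[0.032,0.06,0,0,0,0,-1],[0.048,0.09,0,0,0,0,-1],[0.064,0.12,0,0,0,0,-1],[0.08,0.15,0,0,0,0,-1]]}}

```text
clock: 5.53
position: [0.5281, 0.1877, 0.1656]
ee_rot: [1.0, 0.0, 0.001, -0.0]
ft_force: [0.0, -0.3, -0.7]
grip_width: 0.576
grasp_force: 31.4
```

>>> {"method": "jog_arm", "body": {"increments": [[0.016,0.03,0,0,0,0,-1],[0.032,0.06,0,0,0,0,-1],[0.048,0.09,0,0,0,0,-1],[0.064,0.12,0,0,0,0,-1],[0.08,0.15,0,0,0,0,-1]]}}

```text
clock: 5.95
position: [0.608, 0.0375, 0.1656]
ee_rot: [1.0, 0.0, 0.001, -0.0]
ft_force: [0.9, 0.0, -0.5]
grip_width: 0.575
grasp_force: 31.4
```

>>> {"method": "jog_arm", "body": {"increments": [[0.018,0.034,0,0,0,0,-1],[0.018,0.034,0,0,0,0,-1],[0.018,0.034,0,0,0,0,-1]]}}

```text
clock: 6.2
position: [0.626, 0.0022, 0.1649]
ee_rot: [1.0, -0.002, 0.0, 0.0]
ft_force: [0.1, 0.5, 0.2]
grip_width: 0.573
grasp_force: 31.4
```

Run:
```python
from h import *
c=cap('wrist','w3'); o=get_obs()['position']; p=atd(c,312,272);print(o,get_obs()['ft_force'],p,p-o,get_obs()['ee_rot'])
```

```text
[0.62544024 0.00469761 0.16496372] [ 0.06990845  0.06963576 -0.65552227] [0.62395851 0.00354908 0.1566058 ] [-0.00148173 -0.00114853 -0.00835792] [ 9.99999615e-01 -7.88617429e-04  2.57395627e-04 -2.87211558e-04]
```

View pics/w3.png

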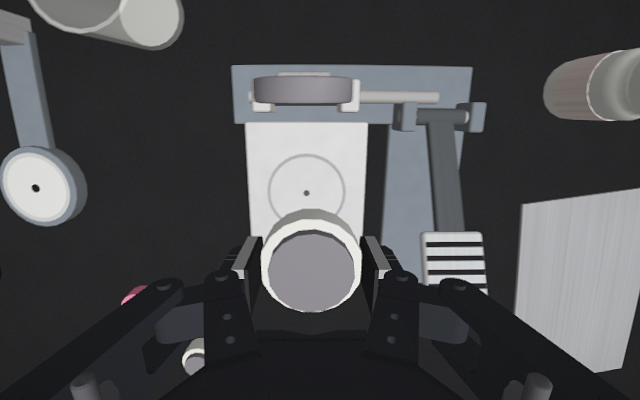

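The dish is in hand at (312,271), with the bed dot at (306,193), the pedal pad at (453,260) and the small dish still at (195,355).

Run:
```python
from h import *
np.set_printoptions(precision=4,suppress=True)
c=load('w3')
print('bed',atz(c,306.3,193,.012),[atz(c,*p,.012) for p in [(246,123),(367,123)]])
print('pad',[atd(c,*p) for p in [(424,236),(480,236),(428,286),(484,286),(454,255)]])
print('view',atz(c,36,188,.017))
print('plate',[atz(c,*p,.004) for p in [(523,205),(517,312),(624,368)]])
print('small',atz(c,198,363,.0245))
```

```text
bed [0.6246 0.0085 0.012 ] [array([0.6889, 0.0612, 0.012 ]), array([ 0.6882, -0.0458,  0.012 ])]
pad [array([ 0.6085, -0.0797,  0.0784]), array([ 0.6083, -0.122 ,  0.079 ]), array([ 0.6334, -0.0399,  0.1842]), array([ 0.5762, -0.121 ,  0.0955]), array([ 0.5958, -0.1012,  0.0846])]
view [0.6324 0.2668 0.017 ]
plate [array([ 0.609 , -0.2079,  0.004 ]), array([ 0.4831, -0.2266,  0.004 ]), array([ 0.3922, -0.3902,  0.004 ])]
small [0.4368 0.1285 0.0245]
```

>>> {"method": "jog_arm", "body": {"increments": [[0.001,-0.002,0.04,0,0,0,-1],[0.001,-0.004,0.08,0,0,0,-1],[0.001,-0.004,0.105,0,0,0,-1],[0.001,-0.004,0.119,0,0,0,-1],[0.001,-0.004,0.119,0,0,0,-1]]}}

```text
clock: 6.67
position: [0.6246, 0.0105, 0.0433]
ee_rot: [1.0, 0.001, -0.002, -0.0]
ft_force: [-0.2, 0.5, -0.0]
grip_width: 0.576
grasp_force: 37.2
```

>>> {"method": "jog_arm", "body": {"increments": [[0,0,0.001,0,0,0,-1],[0,0,0.001,0,0,0,-1]]}}

```text
clock: 6.83
position: [0.6275, 0.0098, 0.0464]
ee_rot: [1.0, 0.0, 0.001, -0.0]
ft_force: [0.2, -1.0, -0.4]
grip_width: 0.572
grasp_force: 37.2
```

>>> {"method": "jog_arm", "body": {"increments": [[0,0,0.002,0,0,0,-1],[0,0,0.002,0,0,0,-1]]}}

```text
clock: 7.0
position: [0.6271, 0.0092, 0.0436]
ee_rot: [1.0, -0.0, 0.001, 0.0]
ft_force: [-1.0, -0.3, -0.6]
grip_width: 0.579
grasp_force: 37.2
```

>>> {"method": "jog_arm", "body": {"increments": [[0,0,0.001,0,0,0,-1],[0,0,0.001,0,0,0,-1]]}}

```text
clock: 7.17
position: [0.6265, 0.0091, 0.0417]
ee_rot: [1.0, -0.0, 0.0, 0.0]
ft_force: [0.4, 0.1, -0.5]
grip_width: 0.575
grasp_force: 37.2
```

>>> {"method": "jog_arm", "body": {"increments": [[0,0,0.001,0,0,0,-1],[0,0,0.001,0,0,0,-1]]}}

```text
clock: 7.33
position: [0.6265, 0.0091, 0.0405]
ee_rot: [1.0, -0.0, 0.0, 0.0]
ft_force: [-0.5, 0.2, 2.1]
grip_width: 0.577
grasp_force: 37.5
```

>>> {"method": "jog_arm", "body": {"increments": [[0,0,0.001,0,0,0,-1],[0,0,0.001,0,0,0,-1]]}}

```text
clock: 7.5
position: [0.6267, 0.0091, 0.0404]
ee_rot: [1.0, -0.0, 0.0, 0.0]
ft_force: [-4.0, -0.9, 10.0]
grip_width: 0.58
grasp_force: 38.1
```

Touchdown. Releasing and raising.

>>> {"method": "jog_arm", "body": {"increments": [[0,0,-0.001,0,0,0,-0.5],[0,0,-0.001,0,0,0,0.6],[0,0,-0.001,0,0,0,0.8],[0,0,-0.001,0,0,0,0.8],[0,0,-0.001,0,0,0,0.8]]}}

```text
clock: 7.92
position: [0.6262, 0.0092, 0.0401]
ee_rot: [1.0, -0.0, -0.0, 0.0]
ft_force: [0.3, -0.7, 0.1]
grip_width: 0.903
grasp_force: 0.0
```

>>> {"method": "jog_arm", "body": {"increments": [[0,0,-0.02,0,0,0,0.8],[0,0,-0.055,0,0,0,0.8],[0,0,-0.095,0,0,0,0.8],[0,0,-0.13,0,0,0,0.8],[0,0,-0.13,0,0,0,0.8]]}}

```text
clock: 8.33
position: [0.6296, 0.0098, 0.1782]
ee_rot: [1.0, -0.0, 0.005, -0.0]
ft_force: [1.2, 0.6, 0.5]
grip_width: 0.9
grasp_force: 0.0
```

Run:
```python
from h import *
c=cap('wrist','w4'); o=get_obs();print(o['position'],o['ft_force'],o['grip_width'])
print([proj(c,(.625,.0078,z)) for z in (.012,.0365)])
```

```text
[0.6284384  0.00950639 0.17460783] [-0.26813075  1.10211355 -0.76582961] 0.8979906270182536
[(np.float64(315.0222298658087), np.float64(194.28570144304317)), (np.float64(315.35810911974403), np.float64(200.98250516271347))]
```

View pics/w4.png

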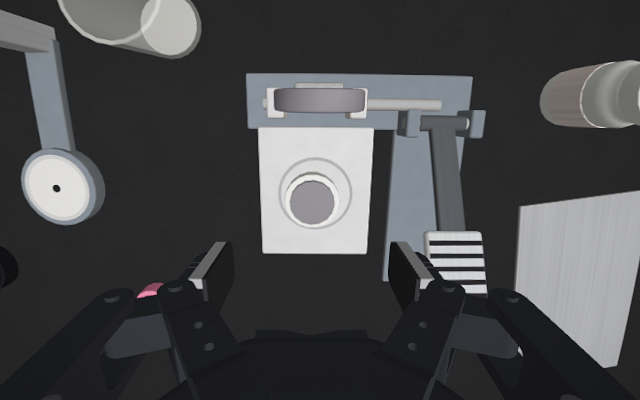

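Dish stands centred on the bed, lid at (311,202) against an expected (315,201), so it is about 3 mm off. Now to the pedal with shut fingers.

>>> {"method": "jog_arm", "body": {"increments": [[-0.012,0.03,0,0,0,0,-1],[-0.025,0.06,0,0,0,0,-1],[-0.038,0.09,0,0,0,0,-1],[-0.043,0.111,0,0,0,0,-1],[-0.043,0.111,0,0,0,0,-1]]}}

```text
clock: 8.8
position: [0.5813, -0.1083, 0.1689]
ee_rot: [1.0, -0.004, -0.001, 0.001]
ft_force: [0.7, -0.6, 0.3]
grip_width: 0.185
grasp_force: 0.0
```

>>> {"method": "jog_arm", "body": {"increments": [[0,0,0,0,0,0,-1],[0,0,0.01,0,0,0,-1],[0,0,0.02,0,0,0,-1],[0,0,0.03,0,0,0,-1],[0,0,0.04,0,0,0,-1]]}}

```text
clock: 9.22
position: [0.583, -0.1007, 0.1285]
ee_rot: [1.0, 0.001, -0.001, -0.0]
ft_force: [-0.1, -0.1, 0.3]
grip_width: -0.002
grasp_force: 0.0
```

>>> {"method": "jog_arm", "body": {"increments": [[0,0,0.012,0,0,0,-1],[-0.002,0,0.022,0,0,0,-1],[-0.005,0,0.032,0,0,0,-1],[-0.008,0,0.042,0,0,0,-1],[-0.011,0,0.052,0,0,0,-1]]}}

```text
clock: 9.63
position: [0.5729, -0.1014, 0.0779]
ee_rot: [1.0, 0.0, 0.001, -0.0]
ft_force: [4.5, 1.2, 4.7]
grip_width: 0.0
grasp_force: 2.8
```

>>> {"method": "jog_arm", "body": {"increments": [[-0.001,0,0.004,0,0,0,-1],[-0.002,0,0.008,0,0,0,-1],[-0.002,0,0.01,0,0,0,-1],[-0.002,0,0.01,0,0,0,-1]]}}

```text
clock: 9.97
position: [0.5709, -0.1015, 0.0685]
ee_rot: [1.0, 0.0, 0.001, -0.0]
ft_force: [2.3, 1.5, 6.0]
grip_width: -0.002
grasp_force: 2.9
```

>>> {"method": "jog_arm", "body": {"increments": [[0,0,0.002,0,0,0,-1],[0,0,0.004,0,0,0,-1],[0,0,0.004,0,0,0,-1]]}}

```text
clock: 10.22
position: [0.5706, -0.1015, 0.0648]
ee_rot: [1.0, 0.0, 0.0, -0.0]
ft_force: [0.7, 2.2, 6.9]
grip_width: -0.003
grasp_force: 3.3
```

>>> {"method": "jog_arm", "body": {"increments": [[0,0,0.002,0,0,0,-1],[0,0,0.002,0,0,0,-1],[0,0,0.002,0,0,0,-1]]}}

```text
clock: 10.47
position: [0.5706, -0.1014, 0.0635]
ee_rot: [1.0, 0.0, 0.0, 0.0]
ft_force: [-3.5, 2.6, 13.9]
grip_width: -0.001
grasp_force: 7.2
```

>>> {"method": "jog_arm", "body": {"increments": [[0,0,0.001,0,0,0,-1],[0,0,0.001,0,0,0,-1],[0,0,0.001,0,0,0,-1]]}}

```text
clock: 10.72
position: [0.5706, -0.1015, 0.0634]
ee_rot: [1.0, 0.0, 0.0, 0.0]
ft_force: [-7.7, 3.6, 24.3]
grip_width: -0.001
grasp_force: 11.9
```

Run:
```python
from h import *
c=cap('side','s5'); print(proj(c,(.625,.0078,.032)))
s=cap('scene','sc5')
a=cv2.resize(c['color'][150:270,220:360,::-1],(420,360));b=cv2.resize(s['color'][190:310,240:380,::-1],(420,360))[:, :370]
cv2.imwrite('pics/v5.png',np.hstack([a,b]))
```

```text
(np.float64(292.84966101679663), np.float64(213.02193193023322))
```

View pics/v5.png

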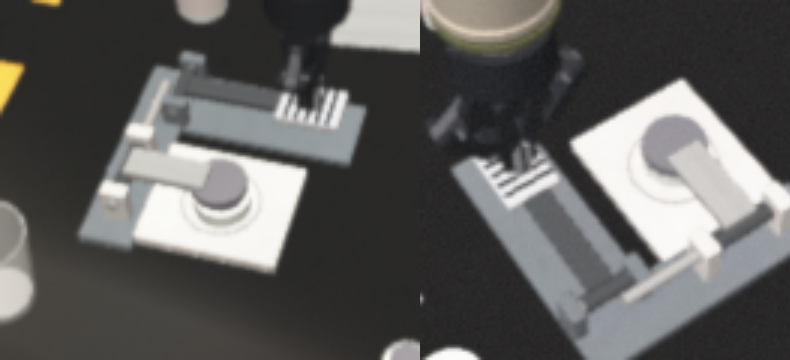

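The jaw lies level on the lid with the pedal at its stop. Releasing and returning above the dish.

>>> {"method": "jog_arm", "body": {"increments": [[0.002,0,-0.015,0,0,0,-1],[0.006,0,-0.03,0,0,0,-1],[0.01,0,-0.05,0,0,0,-1],[0.012,0,-0.075,0,0,0,-1],[0.012,0,-0.11,0,0,0,-1]]}}

```text
clock: 11.23
position: [0.5807, -0.102, 0.17]
ee_rot: [1.0, -0.0, -0.002, -0.0]
ft_force: [0.5, -0.4, -0.2]
grip_width: -0.004
grasp_force: 0.0
```

>>> {"method": "jog_arm", "body": {"increments": [[0.02,-0.03,0,0,0,0,1],[0.04,-0.06,0,0,0,0,1],[0.043,-0.09,0,0,0,0,1],[0.043,-0.111,0,0,0,0,1],[0.043,-0.111,0,0,0,0,1]]}}

```text
clock: 11.65
position: [0.6245, 0.0156, 0.1709]
ee_rot: [1.0, 0.003, -0.001, -0.001]
ft_force: [-0.8, 0.3, -0.2]
grip_width: 0.71
grasp_force: 0.0
```

Run:
```python
from h import *
c=cap('wrist','w6'); o=get_obs();print(o['position'],o['ft_force'],o['grip_width'])
print([proj(c,(.625,.0078,z)) for z in (.012,.032)])
```

```text
[0.62463025 0.01228752 0.17079532] [-0.70426766 -1.09691733  0.25704246] 0.7953951210792619
[(np.float64(321.4989808596106), np.float64(189.1435276428611)), (np.float64(322.19179058619034), np.float64(194.5932471127405))]
```

View pics/w6.png

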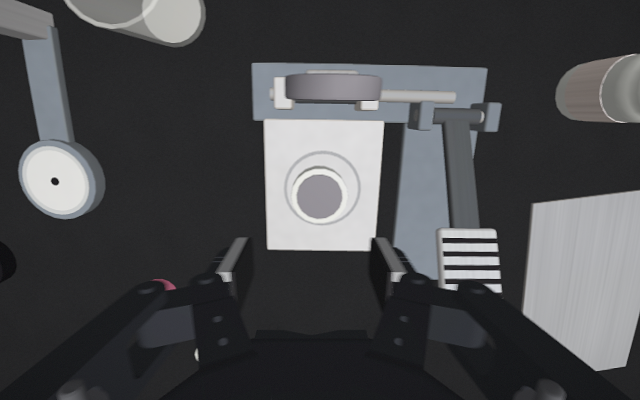

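>>> {"method": "jog_arm", "body": {"increments": [[0,0,0.035,0,0,0,1],[0,0,0.07,0,0,0,1],[0,0,0.1,0,0,0,1],[0,0,0.12,0,0,0,1],[0,0,0.128,0,0,0,1]]}}

```text
clock: 12.12
position: [0.6228, 0.0071, 0.0393]
ee_rot: [1.0, -0.001, -0.003, 0.001]
ft_force: [-1.1, -1.1, 0.2]
grip_width: 0.998
grasp_force: 0.0
```

>>> {"method": "jog_arm", "body": {"increments": [[0,0,0,0,0,0,1],[0,0,0,0,0,0,-1],[0,0,0,0,0,0,-1],[0,0,0,0,0,0,-1],[0,0,0,0,0,0,-1]]}}

```text
clock: 12.53
position: [0.6264, 0.009, 0.0454]
ee_rot: [1.0, -0.0, 0.001, 0.0]
ft_force: [-1.7, -0.7, 5.3]
grip_width: 0.573
grasp_force: 30.0
```

>>> {"method": "jog_arm", "body": {"increments": [[0,0,0,0,0,0,-1],[0,0,0,0,0,0,-1],[0,0,0,0,0,0,-1],[0,0,0,0,0,0,-1],[0,0,0,0,0,0,-1]]}}

```text
clock: 12.95
position: [0.6264, 0.009, 0.0454]
ee_rot: [1.0, -0.0, 0.001, 0.0]
ft_force: [-1.1, 0.0, 6.2]
grip_width: 0.578
grasp_force: 30.0
```

>>> {"method": "jog_arm", "body": {"increments": [[0,0,-0.02,0,0,0,-1],[0,0,-0.055,0,0,0,-1],[0,0,-0.09,0,0,0,-1],[0,0,-0.125,0,0,0,-1],[0,0,-0.16,0,0,0,-1]]}}

```text
clock: 13.37
position: [0.6253, 0.0092, 0.2062]
ee_rot: [1.0, 0.0, 0.001, 0.0]
ft_force: [1.0, -0.7, -0.8]
grip_width: 0.572
grasp_force: 31.3
```

>>> {"method": "jog_arm", "body": {"increments": [[0,-0.035,0,0,0,0,-1],[0,-0.07,0,0,0,0,-1],[0,-0.105,0,0,0,0,-1],[0,-0.14,0,0,0,0,-1],[0,-0.175,0,0,0,0,-1]]}}

```text
clock: 13.78
position: [0.6254, 0.1857, 0.2047]
ee_rot: [1.0, -0.0, 0.001, -0.0]
ft_force: [-0.2, 0.3, -0.4]
grip_width: 0.576
grasp_force: 31.4
```

>>> {"method": "jog_arm", "body": {"increments": [[0.003,-0.035,0,0,0,0,-1],[0.006,-0.065,0,0,0,0,-1],[0.006,-0.082,0,0,0,0,-1],[0.006,-0.082,0,0,0,0,-1],[0.006,-0.082,0,0,0,0,-1]]}}

```text
clock: 14.2
position: [0.6311, 0.2674, 0.204]
ee_rot: [1.0, 0.001, 0.0, -0.0]
ft_force: [0.2, 0.9, 0.0]
grip_width: 0.576
grasp_force: 31.4
```

Run:
```python
from h import *
c=cap('wrist','w7'); o=get_obs()['position']
g=c['color'].astype(int); d=c['depth']
print(o,[(v,d[v,312].round(4)) for v in range(215,320,8)])
for v in (255,272,285): p=atd(c,312,v); print(p,p-o)
s=cap('side','s7'); print(proj(s,(.632,.267,.18)))
```

```text
[0.6316339  0.26567094 0.20388653] [(215, np.float32(0.1448)), (223, np.float32(0.1426)), (231, np.float32(0.1404)), (239, np.float32(0.1414)), (247, np.float32(0.1421)), (255, np.float32(0.1448)), (263, np.float32(0.1451)), (271, np.float32(0.1463)), (279, np.float32(0.1482)), (287, np.float32(0.1488)), (295, np.float32(0.1495)), (303, np.float32(0.1509)), (311, np.float32(0.3735)), (319, np.float32(0.3762))]
[0.63413868 0.26873828 0.18838742] [ 0.00250478  0.00306735 -0.01549911]
[0.6249135  0.26871931 0.18857088] [-0.0067204   0.00304837 -0.01531565]
[0.61807156 0.26870667 0.18941436] [-0.01356234  0.00303574 -0.01447217]
(np.float64(247.12983575244607), np.float64(267.60582403582))
```

The dish is at the view point (lid top z≈0.189), so I hold for 2 s.

>>> {"method": "jog_arm", "body": {"increments": [[0.002,0,0,0,0,0,-1],[0.002,0,0,0,0,0,-1],[0.002,0,0,0,0,0,-1],[0.002,0,0,0,0,0,-1],[0.002,0,0,0,0,0,-1]]}}

```text
clock: 14.72
position: [0.6334, 0.2658, 0.2033]
ee_rot: [1.0, -0.0, 0.0, 0.0]
ft_force: [-0.7, 0.5, -1.0]
grip_width: 0.574
grasp_force: 31.4
```

>>> {"method": "jog_arm", "body": {"increments": [[0,0,0,0,0,0,-1],[0,0,0,0,0,0,-1],[0,0,0,0,0,0,-1],[0,0,0,0,0,0,-1],[0,0,0,0,0,0,-1]]}}

```text
clock: 15.13
position: [0.6334, 0.2662, 0.2033]
ee_rot: [1.0, -0.0, 0.0, 0.0]
ft_force: [0.6, 0.2, -0.8]
grip_width: 0.574
grasp_force: 31.4
```

>>> {"method": "jog_arm", "body": {"increments": [[0,0,0,0,0,0,-1],[0,0,0,0,0,0,-1],[0,0,0,0,0,0,-1],[0,0,0,0,0,0,-1],[0,0,0,0,0,0,-1]]}}

```text
clock: 15.55
position: [0.6334, 0.2661, 0.2033]
ee_rot: [1.0, -0.0, 0.0, 0.0]
ft_force: [-0.6, -0.4, -1.3]
grip_width: 0.569
grasp_force: 31.4
```

>>> {"method": "jog_arm", "body": {"increments": [[0,0,0,0,0,0,-1],[0,0,0,0,0,0,-1],[0,0,0,0,0,0,-1],[0,0,0,0,0,0,-1],[0,0,0,0,0,0,-1]]}}

```text
clock: 15.97
position: [0.6334, 0.2662, 0.2033]
ee_rot: [1.0, -0.0, 0.0, 0.0]
ft_force: [-0.2, -1.1, -0.3]
grip_width: 0.578
grasp_force: 31.4
```

>>> {"method": "jog_arm", "body": {"increments": [[0,0,0,0,0,0,-1],[0,0,0,0,0,0,-1],[0,0,0,0,0,0,-1],[0,0,0,0,0,0,-1],[0,0,0,0,0,0,-1]]}}

```text
clock: 16.38
position: [0.6334, 0.2661, 0.2033]
ee_rot: [1.0, -0.0, 0.0, 0.0]
ft_force: [0.9, -0.4, -0.6]
grip_width: 0.573
grasp_force: 31.4
```

>>> {"method": "jog_arm", "body": {"increments": [[0,0,0,0,0,0,-1],[0,0,0,0,0,0,-1],[0,0,0,0,0,0,-1],[0,0,0,0,0,0,-1],[0,0,0,0,0,0,-1]]}}

```text
clock: 16.8
position: [0.6334, 0.2661, 0.2033]
ee_rot: [1.0, -0.0, 0.0, 0.0]
ft_force: [0.6, 0.7, -0.6]
grip_width: 0.573
grasp_force: 31.4
```

Run:
```python
from h import *
s=load('s7'); sc=cap('scene','sc8')
a=cv2.resize(s['color'][190:380,200:400,::-1],(400,380)); b=cv2.resize(sc['color'][110:300,280:480,::-1],(400,380))
cv2.imwrite('pics/v8.png',np.hstack([a,b])); print(get_obs()['position'])
```

```text
[0.63338959 0.26614414 0.2032764 ]
```

View pics/v8.png

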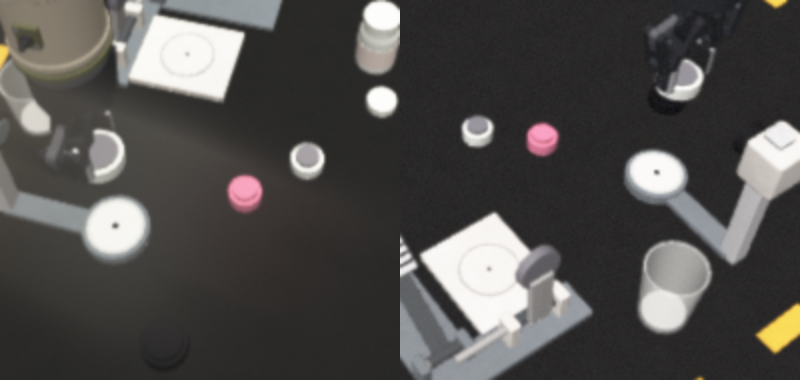

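Step complete: dish level over the lamp, small and pink dishes in place. Now to the plate (centre ≈ (0.498,-0.300)), target (0.547,-0.292).

>>> {"method": "jog_arm", "body": {"increments": [[-0.006,0.037,0,0,0,0,-1],[-0.012,0.074,0,0,0,0,-1],[-0.018,0.111,0,0,0,0,-1],[-0.024,0.148,0,0,0,0,-1],[-0.029,0.186,0,0,0,0,-1]]}}

```text
clock: 17.27
position: [0.6037, 0.0787, 0.2034]
ee_rot: [1.0, 0.0, 0.0, 0.0]
ft_force: [0.2, 0.3, -1.1]
grip_width: 0.573
grasp_force: 31.4
```

>>> {"method": "jog_arm", "body": {"increments": [[-0.006,0.037,0,0,0,0,-1],[-0.012,0.074,0,0,0,0,-1],[-0.018,0.111,0,0,0,0,-1],[-0.024,0.148,0,0,0,0,-1],[-0.029,0.186,0,0,0,0,-1]]}}

```text
clock: 17.68
position: [0.5747, -0.1074, 0.2037]
ee_rot: [1.0, 0.0, 0.0, 0.0]
ft_force: [0.4, 0.7, 0.4]
grip_width: 0.575
grasp_force: 31.4
```

>>> {"method": "jog_arm", "body": {"increments": [[-0.006,0.037,0,0,0,0,-1],[-0.012,0.074,0,0,0,0,-1],[-0.018,0.111,0,0,0,0,-1],[-0.024,0.148,0,0,0,0,-1],[-0.029,0.186,0,0,0,0,-1]]}}

```text
clock: 18.1
position: [0.5457, -0.2935, 0.2036]
ee_rot: [1.0, 0.0, 0.0, 0.0]
ft_force: [0.3, -0.3, -0.4]
grip_width: 0.574
grasp_force: 31.4
```

>>> {"method": "jog_arm", "body": {"increments": [[0,0,0.035,0,0,0,-1],[0,0,0.07,0,0,0,-1],[0,0,0.105,0,0,0,-1],[0,0,0.135,0,0,0,-1],[0,0,0.155,0,0,0,-1]]}}

```text
clock: 18.52
position: [0.5449, -0.2912, 0.0451]
ee_rot: [1.0, -0.0, -0.001, -0.001]
ft_force: [-0.3, -0.6, -0.5]
grip_width: 0.573
grasp_force: 31.5
```

>>> {"method": "jog_arm", "body": {"increments": [[0,0,0.003,0,0,0,-1],[0,0,0.006,0,0,0,-1],[0,0,0.007,0,0,0,-1],[0,0,0.007,0,0,0,-1]]}}

```text
clock: 18.85
position: [0.5472, -0.2923, 0.0429]
ee_rot: [1.0, -0.0, 0.001, 0.001]
ft_force: [-0.3, 0.5, -0.6]
grip_width: 0.572
grasp_force: 31.5
```

Expected contact near 0.037; I'm lowering in small steps.

>>> {"method": "jog_arm", "body": {"increments": [[0,0,0.002,0,0,0,-1],[0,0,0.004,0,0,0,-1],[0,0,0.004,0,0,0,-1]]}}

```text
clock: 19.1
position: [0.5464, -0.292, 0.0377]
ee_rot: [1.0, -0.0, 0.0, 0.0]
ft_force: [-0.5, -0.1, -0.3]
grip_width: 0.571
grasp_force: 31.5
```

>>> {"method": "jog_arm", "body": {"increments": [[0,0,0.001,0,0,0,-1],[0,0,0.001,0,0,0,-1]]}}

```text
clock: 19.27
position: [0.5465, -0.292, 0.0374]
ee_rot: [1.0, -0.0, 0.0, 0.0]
ft_force: [-3.8, 1.5, 7.4]
grip_width: 0.578
grasp_force: 32.2
```

>>> {"method": "jog_arm", "body": {"increments": [[0,0,0.001,0,0,0,-1],[0,0,0.001,0,0,0,-1]]}}

```text
clock: 19.43
position: [0.5465, -0.292, 0.0372]
ee_rot: [1.0, -0.0, 0.0, 0.0]
ft_force: [-7.8, 3.6, 17.5]
grip_width: 0.575
grasp_force: 32.9
```

>>> {"method": "jog_arm", "body": {"increments": [[0,0,-0.002,0,0,0,-1],[0,0,-0.002,0,0,0,0.6],[0,0,-0.002,0,0,0,0.8],[0,0,-0.002,0,0,0,0.8],[0,0,-0.002,0,0,0,0.8]]}}

```text
clock: 19.85
position: [0.5462, -0.2918, 0.0371]
ee_rot: [1.0, -0.0, -0.0, -0.0]
ft_force: [-0.5, 0.1, -0.4]
grip_width: 0.899
grasp_force: 0.0
```

>>> {"method": "jog_arm", "body": {"increments": [[0,0,-0.02,0,0,0,1],[0,0,-0.055,0,0,0,1],[0,0,-0.095,0,0,0,1],[0,0,-0.135,0,0,0,1],[0,0,-0.17,0,0,0,1]]}}

```text
clock: 20.27
position: [0.5464, -0.2917, 0.2099]
ee_rot: [1.0, 0.0, 0.001, 0.0]
ft_force: [1.4, -0.4, 0.2]
grip_width: 1.004
grasp_force: 0.0
```

>>> {"method": "jog_arm", "body": {"increments": [[-0.01,-0.035,0,0,0,0,1],[-0.02,-0.07,0,0,0,0,1],[-0.03,-0.105,0,0,0,0,1],[-0.04,-0.14,0,0,0,0,1],[-0.05,-0.175,0,0,0,0,1]]}}

```text
clock: 20.68
position: [0.4955, -0.1152, 0.2072]
ee_rot: [1.0, -0.0, 0.0, 0.0]
ft_force: [0.4, 1.3, 1.0]
grip_width: 0.997
grasp_force: 0.0
```

>>> {"method": "jog_arm", "body": {"increments": [[-0.01,-0.035,0,0,0,0,1],[-0.02,-0.07,0,0,0,0,1],[-0.03,-0.105,0,0,0,0,1],[-0.04,-0.14,0,0,0,0,1],[-0.05,-0.175,0,0,0,0,1]]}}

```text
clock: 21.1
position: [0.4455, 0.0597, 0.2073]
ee_rot: [1.0, -0.0, 0.0, 0.0]
ft_force: [1.0, 0.7, 0.9]
grip_width: 0.998
grasp_force: 0.0
```

>>> {"method": "jog_arm", "body": {"increments": [[-0.01,-0.035,0,0,0,0,1],[-0.015,-0.071,0,0,0,0,1],[-0.015,-0.071,0,0,0,0,1],[-0.015,-0.071,0,0,0,0,1]]}}

```text
clock: 21.43
position: [0.4309, 0.1311, 0.2075]
ee_rot: [1.0, 0.002, 0.0, 0.0]
ft_force: [0.8, -0.1, -0.2]
grip_width: 1.001
grasp_force: 0.0
```

Run:
```python
from h import *
c=cap('wrist','w9'); o=get_obs();print(o['position'],o['joint_pos'][6])
print(proj(c,(.431,.1295,.0245)))
s=cap('side','s9')
a=cv2.resize(c['color'][:300,100:540,::-1],(440,300)); b=s['color'][100:400,200:420,::-1]
cv2.imwrite('pics/v9.png',np.hstack([a,b]))
```

```text
[0.43122058 0.12951178 0.20726605] -1.9666064892785846
(np.float64(314.43544396224087), np.float64(184.08633474232568))
```

View pics/v9.png

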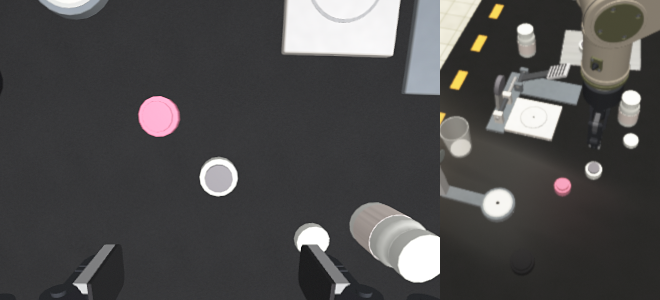

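Small dish lid is at wrist pixel (318.5,178), not predicted (314,184), so I correct for that. Pink is at (259,116).

Run:
```python
from h import *
c=load('w9'); print(atz(c,318.5,178.5,.0245),atz(c,319,176.5,.018))
```

```text
[0.43691043 0.12535261 0.0245    ] [0.43768768 0.12468005 0.018     ]
```

>>> {"method": "jog_arm", "body": {"increments": [[0.005,0.004,0.035,0,0,0,1],[0.006,0.004,0.07,0,0,0,1],[0.006,0.004,0.105,0,0,0,1],[0.006,0.004,0.14,0,0,0,1],[0.006,0.004,0.16,0,0,0,1]]}}

```text
clock: 21.95
position: [0.4359, 0.1231, 0.0438]
ee_rot: [1.0, -0.001, -0.002, 0.0]
ft_force: [-0.6, -0.5, 0.8]
grip_width: 1.002
grasp_force: 0.0
```

>>> {"method": "jog_arm", "body": {"increments": [[0,0,0.008,0,0,0,1],[0,0,0.014,0,0,0,1],[0,0,0.014,0,0,0,1],[0,0,0.014,0,0,0,-1],[0,0,0.014,0,0,0,-1]]}}

```text
clock: 22.37
position: [0.4384, 0.1252, 0.0346]
ee_rot: [1.0, -0.0, 0.001, -0.0]
ft_force: [-0.4, -0.1, 0.1]
grip_width: 0.749
grasp_force: 0.0
```

>>> {"method": "jog_arm", "body": {"increments": [[0,0,0,0,0,0,-1],[0,0,0,0,0,0,-1],[0,0,0,0,0,0,-1],[0,0,0,0,0,0,-1],[0,0,0,0,0,0,-1]]}}

```text
clock: 22.78
position: [0.438, 0.1252, 0.0343]
ee_rot: [1.0, -0.0, 0.001, 0.0]
ft_force: [-2.1, -1.6, 9.3]
grip_width: 0.436
grasp_force: 29.0
```

>>> {"method": "jog_arm", "body": {"increments": [[0,0,0,0,0,0,-1],[0,0,0,0,0,0,-1],[0,0,0,0,0,0,-1]]}}

```text
clock: 23.03
position: [0.438, 0.1252, 0.0343]
ee_rot: [1.0, -0.0, 0.001, 0.0]
ft_force: [-3.2, -1.7, 10.2]
grip_width: 0.435
grasp_force: 29.0
```

>>> {"method": "jog_arm", "body": {"increments": [[0,0,-0.015,0,0,0,-1],[0,0,-0.04,0,0,0,-1],[0,0,-0.075,0,0,0,-1],[0,0,-0.11,0,0,0,-1],[0,0,-0.135,0,0,0,-1]]}}

```text
clock: 23.45
position: [0.4378, 0.1258, 0.1714]
ee_rot: [1.0, 0.0, 0.001, -0.0]
ft_force: [0.8, 0.6, -1.1]
grip_width: 0.431
grasp_force: 30.4
```

>>> {"method": "jog_arm", "body": {"increments": [[0.032,0.02,0,0,0,0,-1],[0.064,0.04,0,0,0,0,-1],[0.096,0.06,0,0,0,0,-1],[0.128,0.08,0,0,0,0,-1],[0.16,0.1,0,0,0,0,-1]]}}

```text
clock: 23.87
position: [0.5988, 0.0236, 0.1686]
ee_rot: [1.0, -0.0, 0.0, 0.0]
ft_force: [0.9, 2.1, -0.4]
grip_width: 0.431
grasp_force: 30.4
```

>>> {"method": "jog_arm", "body": {"increments": [[0.02,0.017,0,0,0,0,-1],[0.028,0.017,0,0,0,0,-1],[0.028,0.017,0,0,0,0,-1],[0.028,0.017,0,0,0,0,-1]]}}

```text
clock: 24.2
position: [0.6249, 0.009, 0.1682]
ee_rot: [1.0, 0.0, -0.0, -0.0]
ft_force: [0.1, 0.1, -0.6]
grip_width: 0.432
grasp_force: 30.4
```

Run:
```python
from h import *
c=cap('wrist','w10'); o=get_obs();o=o['position'];print(o,get_obs()['grip_width'])
p=atd(c,312,272);print(p-o)
w=(c['color'].min(2)>190).astype(np.uint8); w[:, :240]=0; w[:,380:]=0; w[:215]=0
ys,xs=np.nonzero(w); print(xs.min(),xs.max(),ys.min(),ys.max())
for v in range(215,330,8): print(v,c['depth'][v,312].round(4),c['color'][v,312])
```

```text
[0.62459523 0.00940228 0.16842217] 0.42884214937830506
[-0.00343473  0.00095693 -0.01149979]
253 369 215 295
215 0.1553 [129 130 126]
223 0.1445 [133 134 129]
231 0.1434 [232 232 227]
239 0.1385 [76 74 77]
247 0.1395 [147 144 151]
255 0.1404 [148 144 150]
263 0.1422 [147 144 149]
271 0.1426 [146 144 150]
279 0.144 [146 142 149]
287 0.1444 [146 143 150]
295 0.1537 [173 173 169]
303 0.3296 [39 39 41]
311 0.3322 [38 39 40]
319 0.3355 [38 38 39]
327 0.3388 [41 40 41]
```

>>> {"method": "jog_arm", "body": {"increments": [[0.001,0.001,0.035,0,0,0,-1],[0.001,0.001,0.07,0,0,0,-1],[0.001,0.001,0.1,0,0,0,-1],[0.001,0.001,0.117,0,0,0,-1],[0.001,0.001,0.117,0,0,0,-1]]}}

```text
clock: 24.67
position: [0.6231, 0.0078, 0.0478]
ee_rot: [1.0, 0.001, -0.003, 0.0]
ft_force: [-1.1, 0.4, -0.6]
grip_width: 0.433
grasp_force: 34.2
```

>>> {"method": "jog_arm", "body": {"increments": [[0,0,0.002,0,0,0,-1],[0,0,0.002,0,0,0,-1],[0,0,0.002,0,0,0,-1]]}}

```text
clock: 24.92
position: [0.6272, 0.0075, 0.0513]
ee_rot: [1.0, 0.0, 0.001, 0.0]
ft_force: [-0.1, 0.5, 0.3]
grip_width: 0.43
grasp_force: 34.2
```

>>> {"method": "jog_arm", "body": {"increments": [[0,0,0.001,0,0,0,-1],[0,0,0.001,0,0,0,-1],[0,0,0.001,0,0,0,-1]]}}

```text
clock: 25.17
position: [0.6266, 0.0071, 0.049]
ee_rot: [1.0, -0.0, 0.0, 0.0]
ft_force: [0.7, 0.3, -0.8]
grip_width: 0.433
grasp_force: 34.2
```

>>> {"method": "jog_arm", "body": {"increments": [[0,0,0.001,0,0,0,-1],[0,0,0.002,0,0,0,-1],[0,0,0.002,0,0,0,-1]]}}

```text
clock: 25.42
position: [0.6262, 0.0071, 0.0461]
ee_rot: [1.0, -0.0, -0.0, 0.0]
ft_force: [-0.6, 0.1, 0.2]
grip_width: 0.433
grasp_force: 34.2
```

>>> {"method": "jog_arm", "body": {"increments": [[0,0,0.001,0,0,0,-1],[0,0,0.001,0,0,0,-1],[0,0,0.001,0,0,0,-1]]}}

```text
clock: 25.67
position: [0.6263, 0.0071, 0.0452]
ee_rot: [1.0, -0.0, -0.0, 0.0]
ft_force: [-1.2, -0.5, -0.7]
grip_width: 0.433
grasp_force: 34.2
```

>>> {"method": "jog_arm", "body": {"increments": [[0,0,0.001,0,0,0,-1],[0,0,0.001,0,0,0,-1],[0,0,0.001,0,0,0,-1]]}}

```text
clock: 25.92
position: [0.6265, 0.0072, 0.0447]
ee_rot: [1.0, -0.0, 0.0, 0.0]
ft_force: [-2.6, 0.5, 5.4]
grip_width: 0.434
grasp_force: 34.6
```

>>> {"method": "jog_arm", "body": {"increments": [[0,0,0.001,0,0,0,-1],[0,0,0.001,0,0,0,-1],[0,0,0.001,0,0,0,-1]]}}

```text
clock: 26.17
position: [0.6265, 0.0072, 0.0446]
ee_rot: [1.0, -0.0, 0.0, 0.0]
ft_force: [-7.0, -1.6, 15.2]
grip_width: 0.434
grasp_force: 35.6
```

Contact. Releasing, rising, then going to the pedal as before.

>>> {"method": "jog_arm", "body": {"increments": [[0,0,-0.002,0,0,0,-1],[0,0,-0.002,0,0,0,0.5],[0,0,-0.002,0,0,0,0.8],[0,0,-0.002,0,0,0,0.8],[0,0,-0.002,0,0,0,0.8]]}}

```text
clock: 26.58
position: [0.6262, 0.0071, 0.045]
ee_rot: [1.0, -0.0, -0.0, 0.0]
ft_force: [0.4, -0.3, 0.1]
grip_width: 0.898
grasp_force: 0.0
```

>>> {"method": "jog_arm", "body": {"increments": [[0,0,-0.02,0,0,0,0.8],[0,0,-0.055,0,0,0,0.8],[0,0,-0.09,0,0,0,0.8],[0,0,-0.125,0,0,0,0.8],[0,0,-0.125,0,0,0,0.8]]}}

```text
clock: 27.0
position: [0.6294, 0.0079, 0.1777]
ee_rot: [1.0, -0.0, 0.005, -0.0]
ft_force: [-0.2, 1.4, 1.0]
grip_width: 0.897
grasp_force: 0.0
```

Run:
```python
from h import *
c=cap('wrist','w11'); o=get_obs();print(o['position'])
g=c['color'].astype(int).mean(2)
print(proj(c,(.625,.0078,.0365)))
roi=(g[150:250,260:370]<170).astype(np.uint8)
n,l,st,ce=cv2.connectedComponentsWithStats(roi)
print([(s[:5],ce[i]+[260,150]) for i,s in enumerate(st) if 150<s[4]<2500])
for i,s in enumerate(st):
    if 300<s[4]<2500: print(atz(c,*(ce[i]+[260,150]),.0365))
```

```text
[0.62834128 0.00754556 0.17434189]
(np.float64(313.2147719660953), np.float64(200.8126126373877))
[(array([105,  20,   5,  80, 229], dtype=int32), array([367.73799127, 220.36244541])), (array([ 36,  34,  32,  31, 785], dtype=int32), array([311.5133758 , 199.00127389]))]
[0.62669945 0.00933764 0.0365    ]
```

>>> {"method": "jog_arm", "body": {"increments": [[-0.012,0.03,0,0,0,0,-1],[-0.025,0.06,0,0,0,0,-1],[-0.038,0.09,0,0,0,0,-1],[-0.043,0.109,0,0,0,0,-1],[-0.043,0.109,0,0,0,0,-1]]}}

```text
clock: 27.47
position: [0.5814, -0.108, 0.1689]
ee_rot: [1.0, -0.004, -0.001, 0.001]
ft_force: [-0.0, -1.1, -0.6]
grip_width: 0.188
grasp_force: 0.0
```

>>> {"method": "jog_arm", "body": {"increments": [[0,0,0,0,0,0,-1],[0,0,0.01,0,0,0,-1],[0,0,0.02,0,0,0,-1],[0,0,0.03,0,0,0,-1],[0,0,0.042,0,0,0,-1]]}}

```text
clock: 27.88
position: [0.5833, -0.1007, 0.1268]
ee_rot: [1.0, 0.001, -0.0, -0.0]
ft_force: [0.4, 0.5, -0.1]
grip_width: -0.002
grasp_force: 0.0
```

>>> {"method": "jog_arm", "body": {"increments": [[0,0,0.012,0,0,0,-1],[-0.002,0,0.022,0,0,0,-1],[-0.005,0,0.032,0,0,0,-1],[-0.008,0,0.042,0,0,0,-1],[-0.011,0,0.052,0,0,0,-1]]}}

```text
clock: 28.3
position: [0.573, -0.1013, 0.0759]
ee_rot: [1.0, 0.0, 0.001, -0.0]
ft_force: [4.4, 0.8, 5.5]
grip_width: -0.0
grasp_force: 2.9
```

>>> {"method": "jog_arm", "body": {"increments": [[-0.001,0,0.004,0,0,0,-1],[-0.002,0,0.008,0,0,0,-1],[-0.002,0,0.01,0,0,0,-1],[-0.002,0,0.01,0,0,0,-1]]}}

```text
clock: 28.63
position: [0.571, -0.1015, 0.0665]
ee_rot: [1.0, 0.0, 0.001, -0.0]
ft_force: [1.4, 2.6, 6.8]
grip_width: 0.002
grasp_force: 3.0
```

>>> {"method": "jog_arm", "body": {"increments": [[0,0,0.002,0,0,0,-1],[0,0,0.004,0,0,0,-1],[0,0,0.004,0,0,0,-1],[0,0,0.004,0,0,0,-1]]}}

```text
clock: 28.97
position: [0.5709, -0.1015, 0.0635]
ee_rot: [1.0, 0.0, 0.001, 0.0]
ft_force: [-2.6, 2.2, 13.9]
grip_width: -0.002
grasp_force: 6.9
```

>>> {"method": "jog_arm", "body": {"increments": [[0,0,0.001,0,0,0,-1],[0,0,0.001,0,0,0,-1],[0,0,0.001,0,0,0,-1],[0,0,0.001,0,0,0,-1]]}}

```text
clock: 29.3
position: [0.5709, -0.1014, 0.0634]
ee_rot: [1.0, 0.0, 0.001, 0.0]
ft_force: [-7.2, 1.8, 23.9]
grip_width: -0.001
grasp_force: 11.8
```

>>> {"method": "jog_arm", "body": {"increments": [[0.002,0,-0.015,0,0,0,-1],[0.006,0,-0.03,0,0,0,-1],[0.01,0,-0.05,0,0,0,-1],[0.012,0,-0.075,0,0,0,-1],[0.012,0,-0.11,0,0,0,-1]]}}

```text
clock: 29.72
position: [0.5809, -0.1019, 0.17]
ee_rot: [1.0, -0.0, -0.002, -0.0]
ft_force: [0.6, 0.1, -0.4]
grip_width: -0.002
grasp_force: 0.0
```

>>> {"method": "jog_arm", "body": {"increments": [[0.02,-0.03,0,0,0,0,1],[0.04,-0.06,0,0,0,0,1],[0.044,-0.09,0,0,0,0,1],[0.044,-0.11,0,0,0,0,1],[0.044,-0.11,0,0,0,0,1]]}}

```text
clock: 30.13
position: [0.6255, 0.0145, 0.1709]
ee_rot: [1.0, 0.003, -0.001, -0.001]
ft_force: [-0.0, -0.1, 0.2]
grip_width: 0.706
grasp_force: 0.0
```

>>> {"method": "jog_arm", "body": {"increments": [[0,0,0,0,0,0,1],[0,0,0,0,0,0,1]]}}

```text
clock: 30.3
position: [0.626, 0.007, 0.1708]
ee_rot: [1.0, -0.0, -0.001, 0.001]
ft_force: [1.1, -0.4, 0.5]
grip_width: 0.975
grasp_force: 0.0
```

Run:
```python
from h import *
c=cap('wrist','w12'); o=get_obs();print(o['position'])
g=c['color'].astype(int).mean(2)
roi=(g[150:250,260:370]<170).astype(np.uint8)
n,l,st,ce=cv2.connectedComponentsWithStats(roi)
for i,s in enumerate(st):
    if 300<s[4]<2500: 
        q=ce[i]+[260,150];print(s,q,atz(c,*q,.032)); 
        P=[atd(c,int(q[0])+a,int(q[1])+b)[2] for a in range(-8,9,2) for b in range(-8,9,2)]; print('lid z',np.median(P))
print('bed z',np.median([atd(c,u,v)[2] for u in range(285,340,3) for v in range(145,155,2)]))
```

```text
[0.62611012 0.00646549 0.1708634 ]
[ 35  30  32  31 784] [310.61607143 194.99744898] [0.62613294 0.00908418 0.032     ]
lid z 0.030335756792414015
bed z 0.010602253856331179
```

Lid is 20 mm above the bed, so it is closed. Grasping.

>>> {"method": "jog_arm", "body": {"increments": [[0,0,0.035,0,0,0,1],[0,0,0.07,0,0,0,1],[0,0,0.1,0,0,0,1],[0,0,0.118,0,0,0,1],[0,0,0.124,0,0,0,1]]}}

```text
clock: 30.77
position: [0.6242, 0.0061, 0.0436]
ee_rot: [1.0, -0.001, -0.003, 0.0]
ft_force: [-0.7, -1.0, 0.2]
grip_width: 0.999
grasp_force: 0.0
```

>>> {"method": "jog_arm", "body": {"increments": [[0,0,0,0,0,0,1],[0,0,0,0,0,0,-1],[0,0,0,0,0,0,-1],[0,0,0,0,0,0,-1],[0,0,0,0,0,0,-1]]}}

```text
clock: 31.18
position: [0.627, 0.008, 0.0486]
ee_rot: [1.0, -0.0, 0.001, 0.0]
ft_force: [-0.3, 0.3, -0.3]
grip_width: 0.448
grasp_force: 0.1
```

>>> {"method": "jog_arm", "body": {"increments": [[0,0,0,0,0,0,-1],[0,0,0,0,0,0,-1],[0,0,0,0,0,0,-1],[0,0,0,0,0,0,-1],[0,0,0,0,0,0,-1]]}}

```text
clock: 31.6
position: [0.6271, 0.0081, 0.0488]
ee_rot: [1.0, -0.0, 0.001, 0.0]
ft_force: [-1.4, 0.1, 7.0]
grip_width: 0.432
grasp_force: 29.2
```

>>> {"method": "jog_arm", "body": {"increments": [[0,0,-0.02,0,0,0,-1],[0,0,-0.055,0,0,0,-1],[0,0,-0.09,0,0,0,-1],[0,0,-0.125,0,0,0,-1],[0,0,-0.16,0,0,0,-1]]}}

```text
clock: 32.02
position: [0.6261, 0.0083, 0.2096]
ee_rot: [1.0, 0.0, 0.0, 0.0]
ft_force: [1.0, 1.1, -0.8]
grip_width: 0.432
grasp_force: 30.2
```

>>> {"method": "jog_arm", "body": {"increments": [[0,-0.035,0,0,0,0,-1],[0,-0.07,0,0,0,0,-1],[0,-0.105,0,0,0,0,-1],[0,-0.14,0,0,0,0,-1],[0,-0.175,0,0,0,0,-1]]}}

```text
clock: 32.43
position: [0.6262, 0.1847, 0.208]
ee_rot: [1.0, -0.0, 0.0, 0.0]
ft_force: [-0.2, -0.2, -1.0]
grip_width: 0.428
grasp_force: 30.2
```

>>> {"method": "jog_arm", "body": {"increments": [[0.003,-0.035,0,0,0,0,-1],[0.006,-0.065,0,0,0,0,-1],[0.006,-0.083,0,0,0,0,-1],[0.006,-0.083,0,0,0,0,-1],[0.006,-0.083,0,0,0,0,-1]]}}

```text
clock: 32.85
position: [0.6318, 0.2676, 0.2075]
ee_rot: [1.0, 0.001, 0.0, -0.0]
ft_force: [0.9, -0.2, -0.7]
grip_width: 0.428
grasp_force: 30.2
```

Run:
```python
from h import *
c=cap('wrist','w13'); o=get_obs()['position'];print(o)
for v in (250,266,280): print(v,atd(c,312,v),c['color'][v,312])
```

```text
[0.63245996 0.26588593 0.20748649]
250 [0.63631498 0.26895498 0.18921439] [148 144 150]
266 [0.62801641 0.26893736 0.19023203] [147 144 151]
280 [0.61984559 0.26891678 0.18986792] [147 143 150]
```

>>> {"method": "jog_arm", "body": {"increments": [[0,0,0,0,0,0,-1],[0,0,0,0,0,0,-1],[0,0,0,0,0,0,-1],[0,0,0,0,0,0,-1],[0,0,0,0,0,0,-1]]}}

```text
clock: 33.32
position: [0.6325, 0.2656, 0.2074]
ee_rot: [1.0, -0.0, 0.0, 0.0]
ft_force: [0.8, 0.3, -0.4]
grip_width: 0.43
grasp_force: 30.2
```

>>> {"method": "jog_arm", "body": {"increments": [[0,0,0,0,0,0,-1],[0,0,0,0,0,0,-1],[0,0,0,0,0,0,-1],[0,0,0,0,0,0,-1],[0,0,0,0,0,0,-1]]}}

```text
clock: 33.73
position: [0.6324, 0.2662, 0.2073]
ee_rot: [1.0, -0.0, -0.0, 0.0]
ft_force: [-1.3, 0.1, 0.5]
grip_width: 0.424
grasp_force: 30.2
```

>>> {"method": "jog_arm", "body": {"increments": [[0,0,0,0,0,0,-1],[0,0,0,0,0,0,-1],[0,0,0,0,0,0,-1],[0,0,0,0,0,0,-1],[0,0,0,0,0,0,-1]]}}

```text
clock: 34.15
position: [0.6324, 0.2662, 0.2073]
ee_rot: [1.0, -0.0, -0.0, 0.0]
ft_force: [-0.9, 0.1, -0.0]
grip_width: 0.431
grasp_force: 30.2
```

>>> {"method": "jog_arm", "body": {"increments": [[0,0,0,0,0,0,-1],[0,0,0,0,0,0,-1],[0,0,0,0,0,0,-1],[0,0,0,0,0,0,-1],[0,0,0,0,0,0,-1]]}}

```text
clock: 34.57
position: [0.6324, 0.2661, 0.2073]
ee_rot: [1.0, -0.0, 0.0, 0.0]
ft_force: [0.0, 0.4, 0.2]
grip_width: 0.433
grasp_force: 30.2
```

>>> {"method": "jog_arm", "body": {"increments": [[0,0,0,0,0,0,-1],[0,0,0,0,0,0,-1],[0,0,0,0,0,0,-1],[0,0,0,0,0,0,-1],[0,0,0,0,0,0,-1]]}}

```text
clock: 34.98
position: [0.6324, 0.2661, 0.2073]
ee_rot: [1.0, -0.0, 0.0, 0.0]
ft_force: [-0.1, -0.6, -1.3]
grip_width: 0.433
grasp_force: 30.2
```

>>> {"method": "jog_arm", "body": {"increments": [[0,0,0,0,0,0,-1],[0,0,0,0,0,0,-1],[0,0,0,0,0,0,-1],[0,0,0,0,0,0,-1],[0,0,0,0,0,0,-1]]}}

```text
clock: 35.4
position: [0.6324, 0.2661, 0.2073]
ee_rot: [1.0, -0.0, 0.0, 0.0]
ft_force: [0.3, 0.1, -0.2]
grip_width: 0.431
grasp_force: 30.2
```

>>> {"method": "jog_arm", "body": {"increments": [[-0.012,0.038,0,0,0,0,-1],[-0.024,0.076,0,0,0,0,-1],[-0.036,0.114,0,0,0,0,-1],[-0.048,0.152,0,0,0,0,-1],[-0.06,0.19,0,0,0,0,-1]]}}

```text
clock: 35.82
position: [0.5715, 0.0745, 0.2072]
ee_rot: [1.0, -0.0, 0.0, 0.0]
ft_force: [0.9, -0.4, -0.3]
grip_width: 0.427
grasp_force: 30.3
```

>>> {"method": "jog_arm", "body": {"increments": [[-0.012,0.038,0,0,0,0,-1],[-0.024,0.076,0,0,0,0,-1],[-0.036,0.114,0,0,0,0,-1],[-0.048,0.152,0,0,0,0,-1],[-0.06,0.19,0,0,0,0,-1]]}}

```text
clock: 36.23
position: [0.5114, -0.1155, 0.2077]
ee_rot: [1.0, -0.0, 0.0, 0.0]
ft_force: [1.4, -0.1, -0.5]
grip_width: 0.429
grasp_force: 30.3
```

>>> {"method": "jog_arm", "body": {"increments": [[-0.012,0.038,0,0,0,0,-1],[-0.024,0.076,0,0,0,0,-1],[-0.036,0.114,0,0,0,0,-1],[-0.048,0.152,0,0,0,0,-1],[-0.062,0.194,0,0,0,0,-1]]}}

```text
clock: 36.65
position: [0.4504, -0.3068, 0.2078]
ee_rot: [1.0, 0.0, 0.0, 0.0]
ft_force: [1.3, -0.4, -0.5]
grip_width: 0.431
grasp_force: 30.3
```

>>> {"method": "jog_arm", "body": {"increments": [[0,0,0,0,0,0,-1],[0,0,0,0,0,0,-1],[0,0,0,0,0,0,-1]]}}

```text
clock: 36.9
position: [0.4514, -0.3048, 0.2073]
ee_rot: [1.0, -0.0, 0.0, -0.0]
ft_force: [0.0, 0.2, 0.2]
grip_width: 0.427
grasp_force: 30.3
```

Run:
```python
from h import *
c=cap('wrist','w14'); s=cap('scene','sc14'); print(get_obs()['position'])
a=cv2.resize(c['color'][:,100:540,::-1],(440,400)); b=cv2.resize(s['color'][200:350,100:280,::-1],(360,300)); b=np.vstack([b,np.zeros((100,360,3),np.uint8)])
cv2.imwrite('pics/v14.png',np.hstack([a,b]))
```

```text
[ 0.45185609 -0.30381988  0.20745754]
```

View pics/v14.png

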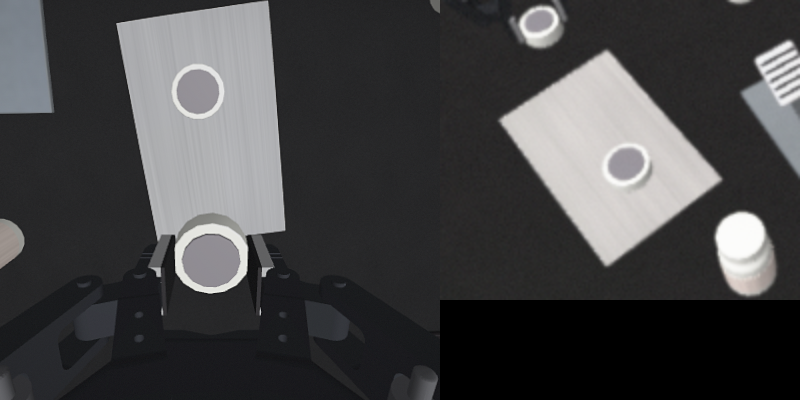

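The medium dish is wholly on the plate at wrist pixel (298,91), and the small one is in hand. I check the plate frame before lowering.

Run:
```python
from h import *
np.set_printoptions(precision=4,suppress=True)
c=load('w14')
P=[atz(c,*p,.004) for p in [(217,22),(369,1),(385,231)]]; print(P); ctr=(P[0]+P[2])/2; print('ctr',ctr)
yaw=np.arctan2(*(P[1]-P[2])[[1,0]]); print(yaw, np.linalg.norm(P[1]-P[2]),np.linalg.norm(P[0]-P[1]))
R=lambda q:np.array([[np.cos(yaw),np.sin(yaw)],[-np.sin(yaw),np.cos(yaw)]])@(q-ctr)[:2]
print('med',R(atz(c,298,91,.024)),'tcp',R(np.array([.450,-.304,0])),atz(c,298,91,.024))
```

```text
[array([ 0.6095, -0.2111,  0.004 ]), array([ 0.6274, -0.3587,  0.004 ]), array([ 0.391 , -0.3885,  0.004 ])]
ctr [ 0.5003 -0.2998  0.004 ]
0.12534160053259302 0.2382903539978816 0.14874522630221979
med [0.0435 0.0039] tcp [-0.0504  0.0021] [ 0.5429 -0.2904  0.024 ]
```

>>> {"method": "jog_arm", "body": {"increments": [[0,0,0.035,0,0,0,-1],[0,0,0.07,0,0,0,-1],[0,0,0.105,0,0,0,-1],[0,0,0.138,0,0,0,-1],[0,0,0.153,0,0,0,-1]]}}

```text
clock: 37.42
position: [0.4499, -0.3027, 0.0504]
ee_rot: [1.0, 0.001, -0.002, -0.002]
ft_force: [-0.4, 0.3, 0.4]
grip_width: 0.43
grasp_force: 30.3
```

>>> {"method": "jog_arm", "body": {"increments": [[0,0,0.003,0,0,0,-1],[0,0,0.006,0,0,0,-1],[0,0,0.009,0,0,0,-1],[0,0,0.01,0,0,0,-1],[0,0,0.01,0,0,0,-1]]}}

```text
clock: 37.83
position: [0.4518, -0.3056, 0.0454]
ee_rot: [1.0, 0.0, 0.001, 0.001]
ft_force: [-0.5, -1.0, 0.4]
grip_width: 0.43
grasp_force: 30.3
```

>>> {"method": "jog_arm", "body": {"increments": [[0,0,0.001,0,0,0,-1],[0,0,0.002,0,0,0,-1],[0,0,0.002,0,0,0,-1]]}}

```text
clock: 38.08
position: [0.4512, -0.3055, 0.0426]
ee_rot: [1.0, -0.0, 0.0, 0.0]
ft_force: [-0.5, -0.4, -0.7]
grip_width: 0.428
grasp_force: 30.3
```

>>> {"method": "jog_arm", "body": {"increments": [[0,0,0.001,0,0,0,-1],[0,0,0.001,0,0,0,-1]]}}

```text
clock: 38.25
position: [0.451, -0.3054, 0.0413]
ee_rot: [1.0, -0.0, -0.0, 0.0]
ft_force: [-1.0, -0.2, -0.3]
grip_width: 0.426
grasp_force: 30.3
```

>>> {"method": "jog_arm", "body": {"increments": [[0,0,0.001,0,0,0,-1],[0,0,0.001,0,0,0,-1],[0,0,0.001,0,0,0,-1]]}}

```text
clock: 38.5
position: [0.4512, -0.3054, 0.0408]
ee_rot: [1.0, -0.0, 0.0, 0.0]
ft_force: [-2.5, 2.2, 6.2]
grip_width: 0.427
grasp_force: 31.0
```

>>> {"method": "jog_arm", "body": {"increments": [[0,0,0.001,0,0,0,-1],[0,0,0.001,0,0,0,-1],[0,0,0.001,0,0,0,-1]]}}

```text
clock: 38.75
position: [0.4512, -0.3054, 0.0407]
ee_rot: [1.0, -0.0, -0.0, 0.0]
ft_force: [-6.5, 4.1, 17.7]
grip_width: 0.429
grasp_force: 32.0
```

>>> {"method": "jog_arm", "body": {"increments": [[0,0,-0.002,0,0,0,-1],[0,0,-0.002,0,0,0,0.5],[0,0,-0.002,0,0,0,0.7],[0,0,-0.002,0,0,0,0.7],[0,0,-0.002,0,0,0,0.7]]}}

```text
clock: 39.17
position: [0.451, -0.3053, 0.0411]
ee_rot: [1.0, -0.0, -0.0, -0.0]
ft_force: [0.2, -0.7, -0.2]
grip_width: 0.85
grasp_force: 0.0
```

>>> {"method": "jog_arm", "body": {"increments": [[0,0,-0.02,0,0,0,0.8],[0,0,-0.055,0,0,0,0.8],[0,0,-0.095,0,0,0,0.8],[0,0,-0.135,0,0,0,0.8],[0,0,-0.17,0,0,0,0.8]]}}

```text
clock: 39.58
position: [0.4512, -0.3052, 0.2138]
ee_rot: [1.0, 0.0, 0.0, 0.0]
ft_force: [0.5, -1.3, 0.4]
grip_width: 0.899
grasp_force: 0.0
```

>>> {"method": "jog_arm", "body": {"increments": [[-0.02,0,0,0,0,0,0.8],[-0.04,0,0,0,0,0,0.8],[-0.04,0,0,0,0,0,0.8],[-0.04,0,0,0,0,0,0.8],[-0.04,0,0,0,0,0,0.8]]}}

```text
clock: 40.0
position: [0.4115, -0.3052, 0.2112]
ee_rot: [1.0, -0.0, 0.0, 0.0]
ft_force: [0.1, 0.2, -0.2]
grip_width: 0.903
grasp_force: 0.0
```

Run:
```python
from h import *
c=cap('wrist','w15'); s=cap('scene','sc15'); print(get_obs()['position'])
a=cv2.resize(c['color'][:,100:540,::-1],(440,400)); b=cv2.resize(s['color'][130:350,100:380,::-1],(360,283)); b=np.vstack([b,np.zeros((117,360,3),np.uint8)])
cv2.imwrite('pics/v15.png',np.hstack([a,b]))
```

```text
[ 0.41176643 -0.30499401  0.21105148]
```

View pics/v15.png

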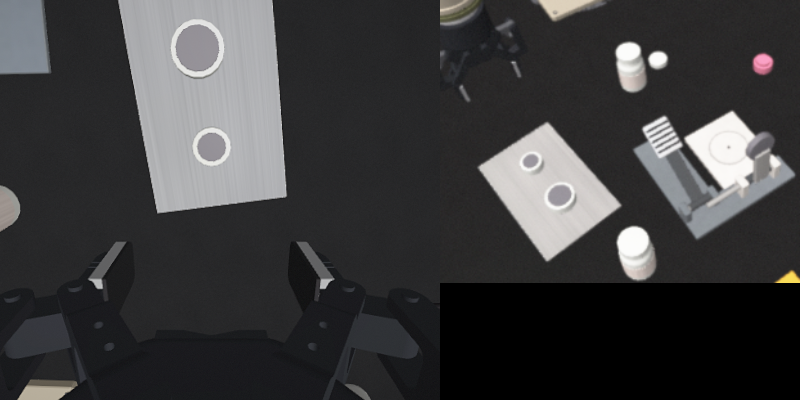

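Both dishes are closed and wholly on the plate, at wrist-crop pixels (197,48) and (211,147). The pedal is up and the bystanders haven't moved.

```bash
python3 -c "
from h import *
print(workorder.hand_in())"
```

```text
the job is handed in; nothing more can be done
None
```

The job is handed in: the widest dish was absent, and the medium and then the small dish were pressed closed, held over 2 s at the viewing point and set on the plate; the pedal is up and the bystanders look unmoved. The hand-in returned no verdict.

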